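Open the double-latched tumbler guard

ROBOT

A 6-joint arm with a two-finger parallel gripper is mounted at the origin on the work surface. World frame = base frame: x ahead of the robot, y to its left, z up, the work surface at z = 0. Lengths are in m, angles in degrees, forces in N, time in s.
With the tool pointing down it reaches from about 0.3 to 0.75 m from the base axis. Payload 8.5 kg.
Tool frame: the origin (TCP) lies at the very end of the fingers, on their centre line; the grasp point (between the pads) lies 19 mm behind it; z points along the fingers, y is the line along which they close (so a half turn about z gives the same grasp; the last joint's range is limited). The gripper opens to 85 mm and grips with 20 to 120 N. Pads are 22 mm wide; open, the fingers measure 114 mm over their backs; the gripper's body (76 mm by 85 mm) begins 54 mm behind the grasp point. The pads swing forward as they close: fully open they stand 13 mm farther back than shut.
Start: joints at [-84.127, 21.807, 74.336, -0, 83.858, -12.336], TCP at [0.172, -0.522, 0.231] pointing down, gripper open.
Joint ranges: [-178.18, 178.18], [-50.72, 133.34], [12.68, 142.11], [-81.47, 261.47], [9.98, 163.14], [-165.26, 165.26]. Speed limits (degrees/s): [136.94, 136.94, 180, 180, 180, 180].

INTERFACE

Orientations are given as a 3x3 rotation matrix whose columns are the frame's x, y, z axes.
In Python, from rig import observe, cams, ticket gives the robot as it stands.
- The arm moves only by the tool move_arm, never from a script. Its arguments are lists of equal length, an entry for each row: "jaw": the finger opening in cm, from 0 to 8.54; "dp": the shift along the tool's x, y, z in cm, a list of three; "turn": the turn, a rotation vector about the tool's x, y, z in rad, a list of three. In form: {"jaw": [jaw, ...], "dp": [[tx, ty, tz], ...], "turn": [[wx, wy, wz], ...]}. A call has 1 to 12 rows; each row shifts and turns the commanded pose from where the row before left it, along the tool's axes as they then stand; what a row does not reach is not made up. A row lasts 1/12 s, in which the tool goes at most 41.7 mm and 7.16 degrees, less where a joint would pass 70% of its speed; a pose out of reach is approached as far as the arm can. A call is refused whole if a number of a shift passes 4.17 or a number of a turn 0.125, either way. A call with a gripper value outside its range is refused whole. The fingers move at their own pace and stop on an object; "force" is the grip in N (left out, the last holds). Time passes only in rows, so rows that do not move let the fingers close. It gives the time, the measured TCP pose, the force, the opening and the grip force at its end, in the units of the state.
- observe(): the state, without advancing time (a new reading comes with each control period).
- cams.get_image(name): name is "scene" or "top" or "wrist"; returns (picture, depth): 480x640x3 uint8, red, green, blue; 480x640 float32, m along the optical axis (not along the pixel's ray), 0 where there is no reading.
- cams.calibration(name): a dict with "vertical_fov" (degrees; the focal length in pixels is half the picture's height over the tangent of half this angle, whatever the lens; pixels are square), "cx", "cy" (the principal point, pixels), "view" (4x4, takes a point from world to camera coordinates); the wrist camera has in their place "tool_from_camera" (4x4, takes a point from camera to tool coordinates, whose origin is the TCP and whose axes are the flange's). Camera axes: x right, y up, looking along -z (the intrinsics and any distortion apply to the point x, -y, -z); pixel columns grow to the right and rows downward; lengths in m; the calibration is good to about 2 mm. A picture is of the moment at which its call begins: read the wrist's pose just before it. calibration takes no time and is no camera call.
- ticket.close_job(): hands the job in; it is judged then, once.
Trained networks look in the newest picture that a camera, given by its name, has taken for a name from the list of things; names that differ only in an ending like _2 or _b are one class to them, and where a whole thing is asked for, a point or a joint stands for the part that bears it (a point fixed in the world has none). Each returns a list of dicts, best first, with "p" (0 to 1); they miss things now and then, are a little off and sometimes report something else, mostly with a low value. They report only what shows in the picture. A call takes as long as a camera call.
- cams.spot_in(camera, query): "box" ([centre column, centre row, width, height] as shares, 0 to 1, of the picture: columns of its width, rows of its height, round what is visible of it).
- cams.outline_of(camera, query): "mask" (480x640 bool, what is visible of it) and "box" ([centre column, centre row, width, height] as shares, 0 to 1, of the picture: columns of its width, rows of its height, round what is visible of it).
- cams.mark_of(camera, query): "location" ([column, row] as shares, 0 to 1, of the picture: columns of its width, rows of its height: a listed point, or the origin of a listed thing).
The state is a dict: "time_s": time; "q": joint angles; "qvel": joint speeds; "joint_efforts": joint torques, N m; "position": TCP position; "tool_rot": TCP orientation; "ft_force": force on the tool from outside, world axes, zero at the start; "wrist_torque": the same for the moment, N m; "grip_width": finger opening in m; "gripper_force": force on a finger pad.
Only numpy, scipy, OpenCV 4.12 (cv2) and the standard library are available. Lean on these libraries where they do the work, as an engineer would, in place of code of your own. Each camera call takes 0.05 s, during which the arm holds its last target. There are 200 camera calls.

TASK

Open the mesh guard of the bench tumbler so that its barrel can be unloaded: give the T-handle its quarter turn, lift the guard a little until the safety catch holds it, reach under the raised front skirt, feel for the hidden catch tab, push it aside to its stop and raise the guard past it, then swing the guard right up and leave it standing open, hands off. Be gentle with the safety catch, neither wrenching the guard against it nor ramming the tab, and leave the other things on the bench where they are.

Things in the scene. Friction and masses are not known exactly. Their poses are not given: they have to be found in the camera images.
- tumbler: bench barrel tumbler, fixed: dark grey steel cabinet 245 deep (x) x 300 wide (y) x 125 mm high, motor housing 75 wide and 138 high on its right end (y -150 to -225, x -90 to 100), barrel under a half-round wire-mesh guard. Origin: centre of its underside, on the bench; x from its front (at the robot) to its back, y to the left seen from the robot, z up. Front wall's outer face at x = -120
- catch_zone (a point): middle of the zone of the hidden finger tab of the safety catch: an upright steel plate 6 mm thick (y), 20 deep (x), 33 high (z), centred on this point's height and x, but clamped anywhere within 25 mm to either side of it (y): not measured, feel for it. At x = -135, y = 62, z = 108 in the tumbler's frame, between front wall and skirt, a space otherwise free from y = -140 to 140
- catch: sprung slide that carries the tab and, inside the cabinet, the hook; origin at x = -105, y = 55, z = 100 in the tumbler's frame at rest (tells nothing of where the tab is clamped). Pushing the tab left (+y) frees the guard: 16 mm to its stop, clear from 9 mm on, against a spring of 2 to 6 N (a few N more if the guard hangs hard on the hook); it springs back when let go
- guard_lip (a point): middle of the lower edge of the guard's front skirt (hem 6 mm thick, 284 long along y; skirt 40 deep). Shut: x = -150, z = 92 in the tumbler's frame, hiding the tab; 265 ahead of and 36 below the hinge line, which runs along y at x = 115, z = 128. The guard lifts till the catch holds it with this edge at z = 138 to 162 (it varies); past 185 the catch may be let go; open stop at 313 (0.90 rad)
- guard_plate (a point): centre of the top of the guard's flat front plate (77 deep, 290 wide), 228 ahead of the hinge line, moving with the guard. The hinge is stiff and balanced: the guard stays where it is left, and 1 to 5 N at the front raise it once the T-handle is released. Its x and z tilt with the guard
- latch (a joint): turn of the T-handle: 0 locked (bar along the tumbler's y), grows counter-clockwise seen from above to 1.57 released (bar along its x); clear from about 1.3; stays where it is left, resists with about 0.12 N m
- latch_grip (a point): centre of the T-handle's black bar, 66 long x 13 wide x 20 mm high, on its turning axis, in the middle of the guard's flat front plate (77 deep, top 26 mm below this point; mesh begins 55 mm behind the axis). Guard shut: x = -113, y = 0, z = 158 in the tumbler's frame; moves with the guard; x across the bar, z the axis
- oil_bottle: white oil bottle, 60 mm across, 160 high, standing on the bench; origin at its underside
- compound_tin: steel tin 72 mm across, 75 high, standing to the left of the tumbler; origin at its underside
- parts_tray: grey tray 160 x 220 x 45 mm with three steel bushes in it, on the right of the bench; origin at its underside
- spanner: spanner 170 mm long lying flat in front of the tumbler; origin at its middle
- screwdriver: screwdriver 190 mm long lying on the bench; origin at its middle
- tape_roll: roll of brown tape 92 mm across, 25 high, lying flat; origin at its underside

How it is judged (in metres and radians):
On the way, in this order (a step that is already met when the one before it is completed fails the run):
1. the T-handle is turned to released (value of joint latch above 1.25 rad), for 0.1 s.
2. the guard is lifted slightly, still held by the safety catch (z of guard_lip in the frame of tumbler between 0.115 and 0.168 m), for 0.2 s.
3. the safety catch is pushed aside under the raised guard (z of guard_lip in the frame of tumbler above 0.11 m and y of catch in the frame of tumbler above 0.0645 m), for 0.1 s.
4. the guard is raised past the catch (z of guard_lip in the frame of tumbler above 0.185 m), for 0.1 s.
At the end, for the whole second after the job is handed in: the guard stands open by itself, the lower edge of its skirt 280 mm or more above the bench (its stop is at 313), with the safety catch sprung back (z of guard_lip in the frame of tumbler above 0.28 m and y of catch in the frame of tumbler below 0.06 m); the robot touches nothing.
It fails at once if the safety catch is strained (more than 30 N on its hook or tab) (contact force between anything else and catch above 30 N).
It fails at once if something else on the bench is knocked away (moved more than 40 mm) or tipped (distance of any of oil_bottle, compound_tin, parts_tray, spanner, screwdriver, tape_roll from where it was at the start of the episode above 0.04 m or angle between any of oil_bottle, compound_tin's own z axis and vertical above 0.5 rad).
It also fails if it takes over 62 s, if anything falls off the work surface, if the arm or the gripper's body presses on something with over 40 N, if the wrist force passes 120 N, or if a joint passes its speed limit or range.

## Working session

There is one attempt and no reset: what is moved stays moved. The work goes in short steps, Python scripts to look and compute and a tool call to move; the robot and the scene stay as the last step left them, time stands still between calls to the robot, and variables do not carry over. Pictures are saved under pics/ and viewed, at most 10 in all, crops included, and the job is handed in when it is done.

Besides the shell and the picture viewer there is one more tool, called as a command line: name --argument value ..., lists and objects as JSON in quotes. move_arm: Moves the arm, as the interface text tells. Its arguments: {"type":"object","properties":{"jaw":{"type":"array","items":{"type":"number"}},"dp":{"type":"array","items":{"type":"array","items":{"type":"number"}}},"turn":{"type":"array","items":{"type":"array","items":{"type":"number"}}},"force":{"type":"number"}},"required":["jaw","dp","turn"]}

```bash
mkdir -p pics; ls; cat > h.py <<'E'
import numpy as np, cv2
from rig import observe, cams, ticket
def calib(n):
    c=cams.calibration(n); f=240/np.tan(np.radians(c["vertical_fov"])/2); return c,f
def camT(n,s=None):
    c,f=calib(n)
    if n=="wrist":
        s=s or observe(); T=np.eye(4); T[:3,:3]=s["tool_rot"]; T[:3,3]=s["position"]
        return T@np.array(c["tool_from_camera"]),c,f
    return np.linalg.inv(np.array(c["view"])),c,f
def pts(n,depth,uv,s=None,T=None):
    T,c,f=T or camT(n,s); uv=np.atleast_2d(uv).astype(float)
    d=depth[uv[:,1].astype(int),uv[:,0].astype(int)]
    p=np.c_[(uv[:,0]-c["cx"])/f*d,-(uv[:,1]-c["cy"])/f*d,-d,np.ones(len(d))]
    return (p@T.T)[:,:3]
def save(n,img): cv2.imwrite("pics/"+n+".png",img[:,:,::-1])
E
python3 - <<'E'
from h import *
np.set_printoptions(precision=4,suppress=True)
print(cams.calibration("scene"),cams.calibration("top"),cams.calibration("wrist"))
for n in ("scene","top"):
    im,d=cams.get_image(n); save(n,im)
    for q in ("tumbler","latch_grip","guard_plate","guard_lip","oil_bottle","compound_tin","parts_tray","spanner","tape_roll","screwdriver"):
        r=cams.mark_of(n,q)
        for x in r[:1]:
            uv=np.array(x["location"])*[640,480]
            try: print(n,q,round(x["p"],2),uv,pts(n,d,uv)[0])
            except Exception as e: print(n,q,uv,e)
s=observe(); print(s)
E
```

```text
pics
{'vertical_fov': 51.43958251317828, 'cx': 322.7079708407291, 'cy': 239.59682434846778, 'view': array([[ 0.7728,  0.6346, -0.0123, -0.3935],
       [-0.4164,  0.5215,  0.7447,  0.1608],
       [ 0.479 , -0.5704,  0.6673, -1.858 ],
       [ 0.    ,  0.    ,  0.    ,  1.    ]])} {'vertical_fov': 48.13783669760004, 'cx': 330.7909750784394, 'cy': 238.17559905348898, 'view': array([[-0.023 , -0.9995, -0.0229,  0.0029],
       [ 0.9814, -0.0269,  0.19  , -0.548 ],
       [-0.1906, -0.0181,  0.9815, -1.3736],
       [ 0.    ,  0.    ,  0.    ,  1.    ]])} {'vertical_fov': 60.13798485017604, 'cx': 319.3004917177524, 'cy': 238.4764366682868, 'tool_from_camera': array([[-0.001 ,  0.9597,  0.281 ,  0.0719],
       [ 1.    ,  0.001 ,  0.0001, -0.0004],
       [-0.0002,  0.281 , -0.9597, -0.1427],
       [ 0.    ,  0.    ,  0.    ,  1.    ]])}
scene tumbler 0.72 [375.872 282.192] [ 0.7716 -0.0891  0.1223]
scene latch_grip 0.64 [345.792 228.384] [ 0.6044 -0.0067  0.1706]
scene guard_plate 0.95 [340.928 235.2  ] [ 0.6037 -0.0287  0.159 ]
scene guard_lip 0.8 [336.128 238.704] [ 0.5807 -0.0217  0
[... 756 characters left out ...]
]
top tape_roll 0.93 [473.024 323.904] [ 0.316  -0.3829 -0.0029]
top screwdriver 0.82 [204.096 318.624] [0.346  0.3307 0.0208]
{'time_s': 1.1, 'q': array([-84.1265,  21.8059,  74.335 ,   0.0005,  83.8584, -12.3345]), 'qvel': array([ 0.0251,  0.0386,  0.0398,  0.0336,  0.0236, -0.0592]), 'joint_efforts': array([  0.0049, -44.8323, -23.1459,   0.0001,   0.0005,   0.    ]), 'position': array([ 0.1719, -0.5224,  0.2313]), 'tool_rot': array([[ 0.9499,  0.3125,  0.    ],
       [ 0.3125, -0.9499, -0.    ],
       [ 0.    ,  0.    , -1.    ]]), 'ft_force': array([ 0.5376, -0.5965,  0.4021]), 'wrist_torque': array([ 0.0118, -0.0239,  0.0363]), 'gripper_force': 0.0, 'grip_width': 0.08580315598915995}
```

View pics/scene.png

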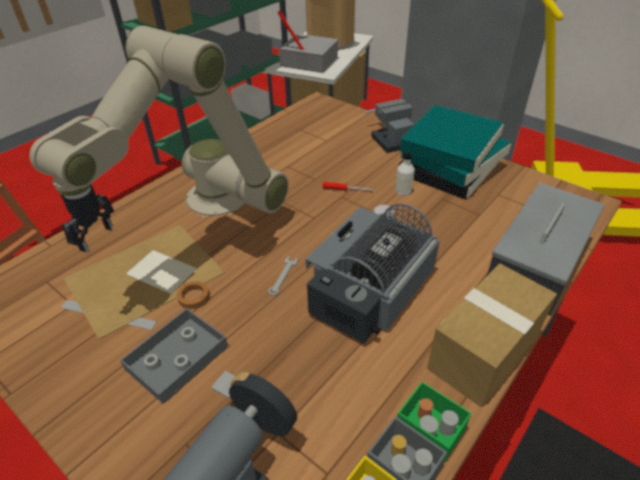

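View pics/top.png

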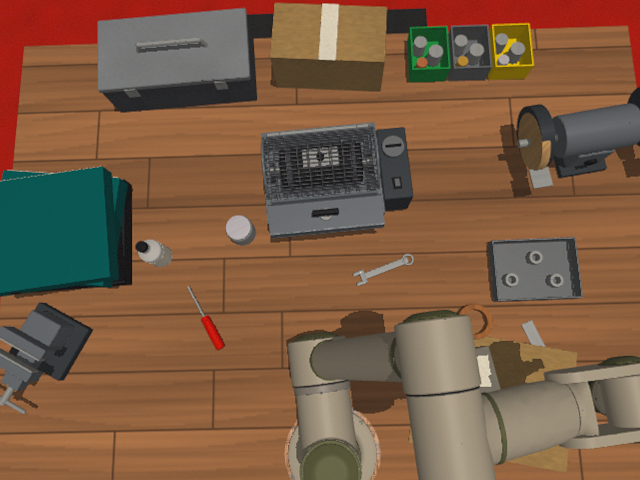

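```bash
python3 - <<'E'
from h import *
np.set_printoptions(precision=4,suppress=True)
for n in ("top","scene"):
    im,d=cams.get_image(n)
    for q in ("latch_grip","guard_plate","tumbler"):
        r=cams.outline_of(n,q)
        if not r: print(n,q,"none"); continue
        m=r[0]["mask"]; v,u=np.nonzero(m&(d>0)); p=pts(n,d,np.c_[u,v])
        print(n,q,r[0]["p"],len(u),np.percentile(p,[2,10,50,90,98],axis=0).tolist())
        np.save(f"{n}_{q}.npy",np.c_[u,v,p])
    # plate points by height
    v,u=np.mgrid[0:480,0:640].reshape(2,-1); k=d[v,u]>0; u,v=u[k],v[k]; p=pts(n,d,np.c_[u,v])
    k=(abs(p[:,2]-.132)<.012)&(p[:,0]>.45)&(p[:,0]<.64)&(abs(p[:,1])<.25); q=p[k]
    hull=cv2.minAreaRect(q[:,:2].astype(np.float32)*1000); print(n,"plate",k.sum(),hull,np.percentile(q,[1,50,99],axis=0).tolist())
    k=(abs(p[:,2]-.166)<.006)&(p[:,0]>.54)&(p[:,0]<.64)&(abs(p[:,1])<.06); q=p[k]
    print(n,"bar",k.sum(),q.mean(0), cv2.minAreaRect(q[:,:2].astype(np.float32)*1000))
E
```

```text
top latch_grip 0.51 201 [[0.5796764881332912, -0.02977737496038064, 0.13714266115617701], [0.5841792362843768, -0.022515547247380724, 0.13957265015073794], [0.5890854212325621, -0.0001788013004168018, 0.16461472053894588], [0.5965005821623677, 0.02215661085017799, 0.17031103188459218], [0.5991421367101226, 0.029135585131513916, 0.17234303506409132]]
top guard_plate 0.78 8404 [[0.5509324465210866, -0.13423336516765672, 0.051534097995669347], [0.5647919264766142, -0.11872650064004688, 0.09117716388223605], [0.6380306337969436, 0.0027623299362365406, 0.1341877141538007], [0.792372474714253, 0.1322124442872267, 0.1956054195852867], [0.8244880255961807, 0.14838020563580104, 0.2131949210182787]]
top tumbler 0.83 14753 [[0.5541873734469085, -0.2067575672813666, 0.051225464570314135], [0.57851286702403, -0.16951585165616648, 0.08321651238590703], [0.6847460149582153, -0.021293162710192534, 0.13765705261006622], [0.794649966722706, 0.12038028761589724, 0.2034585219199649], [0.8260905550511941, 0.14747340293379513, 0.21465941370360578]]
top plate 3755 ((602.55078125, -35.5853271484375), (95.19
[... 1193 characters left out ...]
7270868906, -0.21306254598843055, 0.049409676588501705], [0.7451870316192342, -0.07469579971754592, 0.1347503888419126], [0.826874112433546, 0.12104972737866782, 0.19466217145746811], [0.8391860516916956, 0.3038850151430409, 0.21467862512109726]]
scene plate 1504 ((592.9588623046875, -37.84580993652344), (370.01776123046875, 93.67243957519531), 89.94158172607422) [[0.5508990607658723, -0.2070142889432968, 0.1254323212333005], [0.5977755231183054, -0.03472330390805761, 0.13296454621032805], [0.6380570963027531, 0.14263959986761438, 0.14213967718340212]]
scene bar 89 [ 0.5969 -0.0037  0.167 ] ((596.4871215820312, -1.8936233520507812), (15.899352073669434, 67.95636749267578), 5.673155307769775)
```

The scene shows the tumbler with its black T-bar near pixel (345,230). In the top view the bar is at (325,212) and the spanner lies ahead of the tumbler at (385,268). The bar measures about (0.594, -0.001, 0.167), which fits a yaw of about 4.5°. I'm moving above it now.

move_arm --jaw '[8.5,8.5,8.5,8.5,8.5,8.5,8.5,8.5,8.5,8.5,8.5,8.5]' --dp '[[2.35,-1.5,-0.3],[2.35,-1.5,-0.3],[2.35,-1.5,-0.3],[2.35,-1.5,-0.3],[2.35,-1.5,-0.3],[2.35,-1.5,-0.3],[2.35,-1.5,-0.3],[2.35,-1.5,-0.3],[2.35,-1.5,-0.3],[2.35,-1.5,-0.3],[2.35,-1.5,-0.3],[2.35,-1.5,-0.3]]' --turn '[[0,0,0],[0,0,0],[0,0,0],[0,0,0],[0,0,0],[0,0,0],[0,0,0],[0,0,0],[0,0,0],[0,0,0],[0,0,0],[0,0,0]]'

```text
time_s: 2.5
position: [0.3842, -0.2621, 0.2676]
tool_rot: [[0.95, 0.312, 0.0], [0.312, -0.95, -0.0], [0.0, 0.0, -1.0]]
ft_force: [0.6, -0.8, 0.5]
grip_width: 0.0853
gripper_force: 0.0
```

move_arm --jaw '[8.5,8.5,8.5,8.5,8.5,8.5,8.5,8.5,8.5,8.5,8.5,8.5]' --dp '[[2.35,-1.5,-0.3],[2.35,-1.5,-0.3],[2.35,-1.5,-0.3],[2.35,-1.5,-0.3],[2.35,-1.5,-0.3],[2.35,-1.5,-0.3],[2.35,-1.5,-0.3],[2.35,-1.5,-0.3],[2.35,-1.5,-0.3],[2.35,-1.5,-0.3],[2.35,-1.5,-0.3],[2.35,-1.5,-0.3]]' --turn '[[0,0,0],[0,0,0],[0,0,0],[0,0,0],[0,0,0],[0,0,0],[0,0,0],[0,0,0],[0,0,0],[0,0,0],[0,0,0],[0,0,0]]'

```text
time_s: 3.5
position: [0.5958, -0.003, 0.3035]
tool_rot: [[0.95, 0.313, 0.0], [0.313, -0.95, -0.0], [-0.0, 0.0, -1.0]]
ft_force: [-0.1, 0.2, 0.6]
grip_width: 0.0848
gripper_force: 0.0
```

move_arm --jaw '[8.5,8.5,8.5,8.5,8.5,8.5,8.5,8.5,8.5,8.5,8.5,8.5]' --dp '[[0,0,0],[0,0,0],[0,0,0],[0,0,0],[0,0,0],[0,0,0],[0,0,0],[0,0,0],[0,0,0],[0,0,0],[0,0,0],[0,0,0]]' --turn '[[0,0,-0.111],[0,0,-0.111],[0,0,-0.111],[0,0,-0.111],[0,0,-0.111],[0,0,-0.111],[0,0,-0.111],[0,0,-0.111],[0,0,-0.111],[0,0,-0.111],[0,0,-0.111],[0,0,-0.111]]'

```text
time_s: 4.5
position: [0.5951, -0.0042, 0.3033]
tool_rot: [[-0.084, 0.996, -0.0], [0.996, 0.084, 0.0], [0.0, -0.0, -1.0]]
ft_force: [0.2, 0.5, -0.1]
grip_width: 0.0848
gripper_force: 0.0
```

```bash
python3 - <<'E'
from h import *
np.set_printoptions(precision=4,suppress=True)
s=observe(); T=camT("wrist",s); im,d=cams.get_image("wrist"); save("w1",im)
print(s["time_s"],s["q"],s["position"],s["tool_rot"])
r=cams.outline_of("wrist","latch_grip")
for x in r[:2]: print(x["p"],x["box"])
v,u=np.mgrid[0:480,0:640].reshape(2,-1); k=d[v,u]>0; u,v=u[k],v[k]; p=pts("wrist",d,np.c_[u,v],T=T)
for lo,hi in((.160,.172),(.163,.180)):
    k=(p[:,2]>lo)&(p[:,2]<hi)&(abs(p[:,0]-.595)<.05)&(abs(p[:,1])<.06); q=p[k]
    print(k.sum(),q.mean(0),cv2.minAreaRect(q[:,:2].astype(np.float32)*1000))
k=(abs(p[:,2]-.132)<.006)&(p[:,0]<.64); print("plate",k.sum(),cv2.minAreaRect(p[k][:,:2].astype(np.float32)*1000), np.median(p[k][:,2]))
# front plate edge: min x per y bin
q=p[k]
for a in np.arange(-.15,.16,.03):
    b=q[abs(q[:,1]-a)<.01]
    if len(b)>20: print(round(a,2),np.percentile(b[:,0],2))
E
```

```text
4.5 [-11.7956  24.4735  58.3219  -0.0011  97.2137 -16.6364] [ 0.5951 -0.0042  0.3033] [[-0.0844  0.9964 -0.0002]
 [ 0.9964  0.0844  0.    ]
 [ 0.     -0.0002 -1.    ]]
0.75 [0.5016, 0.454, 0.072, 0.2038]
1723 [0.5956 0.0019 0.1676] ((595.7080078125, 0.14269256591796875), (12.982333183288574, 66.12948608398438), 3.9559338092803955)
1708 [0.5956 0.0017 0.1676] ((595.7080078125, 0.14269256591796875), (12.982333183288574, 66.12948608398438), 3.9559338092803955)
plate 36070 ((604.7345581054688, -32.09571838378906), (92.26022338867188, 354.2320251464844), 3.814532518386841) 0.13211779210016394
-0.15 0.5680908456846296
-0.12 0.5667429476571715
-0.09 0.5643425213578623
-0.06 0.5623799587509971
-0.03 0.5602683657744199
0.0 0.5575144821221244
0.03 0.5558829580041802
0.06 0.5540738969922128
0.09 0.5521117139912045
0.12 0.5499870184105455
0.15 0.5566652134634219
```

move_arm --jaw '[8.5,8.5,8.5,8.5,8.5,8.5,8.5,8.5]' --dp '[[0.47,0.1,2.0],[0,0,2.5],[0,0,2.5],[0,0,2.5],[0,0,2.5],[0,0,2.0],[0,0,1.5],[0,0,0.5]]' --turn '[[0,0,0.016],[0,0,0],[0,0,0],[0,0,0],[0,0,0],[0,0,0],[0,0,0],[0,0,0]]'

```text
time_s: 5.27
position: [0.5948, 0.0007, 0.1409]
tool_rot: [[-0.059, 0.998, -0.004], [0.998, 0.059, 0.001], [0.001, -0.004, -1.0]]
ft_force: [-0.2, -0.8, -0.2]
grip_width: 0.085
gripper_force: 0.0
```

move_arm --jaw '[0.8,0.8,0.8,0.8,0.8,0.8,0.8,0.8,0.8,0.8]' --dp '[[0,0,0],[0,0,0],[0,0,0],[0,0,0],[0,0,0],[0,0,0],[0,0,0],[0,0,0],[0,0,0],[0,0,0]]' --turn '[[0,0,0],[0,0,0],[0,0,0],[0,0,0],[0,0,0],[0,0,0],[0,0,0],[0,0,0],[0,0,0],[0,0,0]]' --force 30

```text
time_s: 6.1
position: [0.5953, 0.0005, 0.144]
tool_rot: [[-0.063, 0.998, -0.001], [0.998, 0.063, -0.0], [-0.0, -0.001, -1.0]]
ft_force: [-4.4, -0.5, 5.1]
grip_width: 0.0121
gripper_force: 33.0
```

move_arm --jaw '[0.8,0.8,0.8,0.8,0.8,0.8,0.8,0.8]' --dp '[[0,0,0],[0,0,0],[0,0,0],[0,0,0],[0,0,0],[0,0,0],[0,0,0],[0,0,0]]' --turn '[[0,0,-0.1],[0,0,-0.1],[0,0,-0.1],[0,0,-0.1],[0,0,-0.1],[0,0,-0.1],[0,0,-0.1],[0,0,-0.1]]'

```text
time_s: 6.77
position: [0.5948, 0.0002, 0.1439]
tool_rot: [[-0.763, 0.647, -0.002], [0.647, 0.763, -0.001], [0.001, -0.002, -1.0]]
ft_force: [-8.6, -1.5, 6.4]
grip_width: 0.0126
gripper_force: 32.9
```

move_arm --jaw '[0.8,0.8,0.8,0.8,0.8,0.8,0.8,0.8,0.8]' --dp '[[0,0,0],[0,0,0],[0,0,0],[0,0,0],[0,0,0],[0,0,0],[0,0,0],[0,0,0],[0,0,0]]' --turn '[[0,0,-0.1],[0,0,-0.1],[0,0,-0.1],[0,0,-0.1],[0,0,-0.1],[0,0,-0.1],[0,0,-0.1],[0,0,-0.05],[0,0,0]]'

```text
time_s: 7.52
position: [0.5945, -0.0003, 0.144]
tool_rot: [[-0.999, -0.045, -0.003], [-0.045, 0.999, -0.002], [0.003, -0.002, -1.0]]
ft_force: [-9.6, -4.4, 8.5]
grip_width: 0.0124
gripper_force: 33.2
```

move_arm --jaw '[0.8,0.8,0.8,0.8,0.8,0.8,0.8,0.8,0.8,0.8]' --dp '[[-0.02,0,-0.23],[-0.03,0,-0.46],[-0.03,0,-0.46],[-0.03,0,-0.46],[-0.03,0,-0.46],[-0.03,0,-0.46],[-0.03,0,-0.46],[-0.02,0,-0.23],[0,0,0],[0,0,0]]' --turn '[[0,0.01,0],[0,0.02,0],[0,0.02,0],[0,0.02,0],[0,0.02,0],[0,0.02,0],[0,0.02,0],[0,0.01,0],[0,0,0],[0,0,0]]'

```text
time_s: 8.35
position: [0.5988, -0.0, 0.1753]
tool_rot: [[-0.989, -0.042, -0.143], [-0.041, 0.999, -0.007], [0.143, -0.001, -0.99]]
ft_force: [-7.2, -3.0, 2.7]
grip_width: 0.0126
gripper_force: 32.4
```

move_arm --jaw '[0.8,0.8,0.8,0.8]' --dp '[[-0.01,0,-0.12],[-0.01,0,-0.12],[-0.01,0,-0.12],[-0.01,0,-0.12]]' --turn '[[0,0.005,0],[0,0.005,0],[0,0.005,0],[0,0.005,0]]'

```text
time_s: 8.68
position: [0.5997, 0.0, 0.1795]
tool_rot: [[-0.986, -0.042, -0.163], [-0.041, 0.999, -0.008], [0.164, -0.001, -0.987]]
ft_force: [-7.3, -3.9, -0.9]
grip_width: 0.0124
gripper_force: 31.8
```

move_arm --jaw '[0.8,0.8,0.8,0.8]' --dp '[[-0.01,0,-0.12],[-0.01,0,-0.12],[-0.01,0,-0.12],[0,0,0]]' --turn '[[0,0.005,0],[0,0.005,0],[0,0.005,0],[0,0,0]]'

```text
time_s: 9.02
position: [0.6006, 0.0001, 0.1832]
tool_rot: [[-0.983, -0.042, -0.178], [-0.041, 0.999, -0.008], [0.179, -0.001, -0.984]]
ft_force: [-7.8, -3.1, 1.6]
grip_width: 0.0123
gripper_force: 32.1
```

move_arm --jaw '[0.8,0.8,0.8,0.8]' --dp '[[-0.01,0,-0.12],[-0.01,0,-0.12],[0,0,0],[0,0,0]]' --turn '[[0,0.005,0],[0,0.005,0],[0,0,0],[0,0,0]]'

```text
time_s: 9.35
position: [0.6012, 0.0001, 0.1856]
tool_rot: [[-0.981, -0.042, -0.188], [-0.041, 0.999, -0.009], [0.188, -0.001, -0.982]]
ft_force: [-7.8, -3.7, 0.6]
grip_width: 0.012
gripper_force: 32.1
```

move_arm --jaw '[0.8,0.8,0.8,0.8]' --dp '[[-0.01,0,-0.12],[-0.01,0,-0.12],[0,0,0],[0,0,0]]' --turn '[[0,0.005,0],[0,0.005,0],[0,0,0],[0,0,0]]'

```text
time_s: 9.68
position: [0.6019, 0.0002, 0.1879]
tool_rot: [[-0.979, -0.042, -0.198], [-0.041, 0.999, -0.009], [0.198, -0.001, -0.98]]
ft_force: [-8.5, -4.1, 1.0]
grip_width: 0.0123
gripper_force: 32.1
```

move_arm --jaw '[0.8,0.8,0.8,0.8]' --dp '[[-0.01,0,-0.12],[-0.01,0,-0.12],[0,0,0],[0,0,0]]' --turn '[[0,0.005,0],[0,0.005,0],[0,0,0],[0,0,0]]'

```text
time_s: 10.02
position: [0.6025, 0.0002, 0.1902]
tool_rot: [[-0.977, -0.042, -0.207], [-0.04, 0.999, -0.01], [0.208, -0.001, -0.978]]
ft_force: [-7.9, -3.1, 0.6]
grip_width: 0.0125
gripper_force: 32.1
```

move_arm --jaw '[0.8,0.8,0.8,0.8]' --dp '[[-0.01,0,-0.12],[-0.01,0,-0.12],[0,0,0],[0,0,0]]' --turn '[[0,0.005,0],[0,0.005,0],[0,0,0],[0,0,0]]'

```text
time_s: 10.35
position: [0.6027, 0.0003, 0.1912]
tool_rot: [[-0.975, -0.042, -0.22], [-0.04, 0.999, -0.01], [0.22, -0.001, -0.975]]
ft_force: [-8.3, -4.0, -6.8]
grip_width: 0.0124
gripper_force: 31.2
```

move_arm --jaw '[0.8,0.8,0.8,0.8]' --dp '[[-0.01,0,-0.12],[-0.01,0,-0.12],[0,0,0],[0,0,0]]' --turn '[[0,0.005,0],[0,0.005,0],[0,0,0],[0,0,0]]'

```text
time_s: 10.68
position: [0.6028, 0.0003, 0.1918]
tool_rot: [[-0.972, -0.041, -0.233], [-0.04, 0.999, -0.01], [0.233, 0.0, -0.972]]
ft_force: [-10.0, -4.1, -15.6]
grip_width: 0.0123
gripper_force: 30.0
```

```bash
python3 - <<'E'
from h import *
s=observe(); print(s["q"],s["position"],s["ft_force"],s["wrist_torque"])
E
```

```text
[  -9.97152314   35.177726     58.77316655   -2.88893749   99.22177351
 -102.48093404] [6.02802469e-01 3.13962883e-04 1.91780672e-01] [ -9.96186662  -4.05754322 -15.62950779] [-0.7410877   0.69449806  0.25945098]
```

move_arm --jaw '[0.8,0.8,0.8,0.8,3,5,8,8,8,8,8,8]' --dp '[[0.01,0,0.14],[0.01,0,0.14],[0.01,0,0.14],[0,0,0],[0,0,0],[0,0,0],[0,0,0],[0,0,0],[0,0,-1],[0,0,-2],[0,0,-3],[0,0,-3]]' --turn '[[0,-0.006,0],[0,-0.006,0],[0,-0.006,0],[0,0,0],[0,0,0],[0,0,0],[0,0,0],[0,0,0],[0,0,0],[0,0,0],[0,0,0],[0,0,0]]'

```text
time_s: 11.68
position: [0.6224, 0.0018, 0.28]
tool_rot: [[-0.978, -0.042, -0.206], [-0.041, 0.999, -0.008], [0.206, 0.0, -0.978]]
ft_force: [0.9, 0.4, 0.7]
grip_width: 0.0799
gripper_force: 0.0
```

```bash
python3 - <<'E'
from h import *
s=observe(); print(s["q"],s["position"],s["tool_rot"],s["ft_force"])
E
```

```text
[  -9.67777242   34.23020329   46.03820485   -2.64033694  111.3746199
 -102.8158344 ] [0.6224495  0.00184196 0.27999385] [[-9.77570687e-01 -4.22919300e-02 -2.06317580e-01]
 [-4.14648996e-02  9.99105212e-01 -8.33286897e-03]
 [ 2.06485383e-01  4.08969283e-04 -9.78449600e-01]] [0.85017391 0.40893789 0.65306358]
```

```bash
cat > kin.py <<'E'
import numpy as np
from scipy.optimize import least_squares
from scipy.spatial.transform import Rotation as R
E=lambda a,d: R.from_euler(a,d,degrees=True).as_matrix()
def fk(q,P):
    d1,off,L2,L3,Lt,e,a1=P
    p=np.array([a1,off,d1]); M=E('y',q[1]); p=p+M@[e,0,L2]; M=M@E('y',q[2]); p=p+M@[0,0,L3]
    M=M@E('z',q[3])@E('y',q[4]); p=p+M@[0,0,Lt]; M=M@E('z',q[5]); B=E('z',q[0])
    return B@p,B@M
E
python3 - <<'E'
from kin import *
np.set_printoptions(precision=4,suppress=True)
D=[([-84.1265,21.8059,74.335,0,83.8584,-12.3345],[.1719,-.5224,.2313]),
([-11.7956,24.4735,58.3219,-.0011,97.2137,-16.6364],[.5951,-.0042,.3033]),
([-9.97152314,35.177726,58.77316655,-2.88893749,99.22177351,-102.48093404],[.60280,.00031,.19178]),
([-9.67777242,34.23020329,46.03820485,-2.64033694,111.3746199,-102.8158344],[.62245,.00184,.27999])]
print(fk(D[3][0],[0]*7)[1]); print(fk(D[1][0],[0]*7)[1])
x0=np.array([.25,.117,.35,.35,.25,0,0])
for w in ([1,1,1,1,1,1,1],[1,1,1,1,1,.01,.01],[1,1,1,1,1,1,.01],[1,1,1,1,1,.01,1]):
    w=np.array(w)
    r=least_squares(lambda P:np.r_[np.concatenate([fk(q,P)[0]-p for q,p in D])*1e3,1e-3*(P-x0)/w*10],x0)
    print(r.x,np.abs(r.fun[:12]).max())
E
```

```text
[[ 0.0423 -0.9776 -0.2063]
 [-0.9991 -0.0415 -0.0083]
 [-0.0004  0.2065 -0.9784]]
[[-0.9964 -0.0844 -0.0002]
 [-0.0844  0.9964  0.    ]
 [ 0.0002  0.     -1.    ]]
[-0.0101  0.1221  0.7531  0.3525  0.4536 -0.0905 -0.0027] 11.834056613202026
[-0.0101  0.1221  0.7531  0.3525  0.4536 -0.0905 -0.0027] 11.834136094913461
[-0.0101  0.1221  0.7531  0.3525  0.4536 -0.0905 -0.0027] 11.8340556439962
[-0.0101  0.1221  0.7531  0.3525  0.4536 -0.0905 -0.0027] 11.834137093480578
```

```bash
cat >> kin.py <<'E'
NAMES="d1 off L2 L3 Lt e2 e3 y4 xt".split()
def fk(q,P):
    d1,off,L2,L3,Lt,e2,e3,y4,e5=P
    p=np.array([0,off,d1]); M=E('y',q[1]); p=p+M@[e2,0,L2]; M=M@E('y',q[2]); p=p+M@[e3,0,L3]
    M=M@E('z',q[3]); p=p+M@[0,y4,0]; M=M@E('y',q[4]); p=p+M@[e5,0,Lt]; M=M@E('z',q[5]); B=E('z',q[0])
    return B@p,B@M@E('z',90)
D=[([-84.1265,21.8059,74.335,0,83.8584,-12.3345],[.1719,-.5224,.2313]),
([-11.7956,24.4735,58.3219,-.0011,97.2137,-16.6364],[.5951,-.0042,.3033]),
([-9.97152314,35.177726,58.77316655,-2.88893749,99.22177351,-102.48093404],[.60280,.00031,.19178]),
([-9.67777242,34.23020329,46.03820485,-2.64033694,111.3746199,-102.8158344],[.62245,.00184,.27999])]
x0=np.array([.2,.117,.4,.35,.25,0,0,0,0])
def fit(D,w=np.array([1,.1,1,1,1,.1,.1,.1,.1]),reg=.3):
    r=least_squares(lambda P:np.r_[np.concatenate([fk(q,P)[0]-p for q,p in D])*1e3,reg*(P-x0)/w],x0)
    return r.x,r.fun[:3*len(D)].reshape(-1,3)
E
python3 - <<'E'
from kin import *
np.set_printoptions(precision=4,suppress=True)
for q,p in D:
    pl=E('z',-q[0])@p; print("plane coords",pl, "q23",q[1]+q[2],"sum",q[1]+q[2]+q[4])
for reg in (.03,.3,1): print(*fit(D,reg=reg),sep="\n")
E
```

```text
plane coords [0.5372 0.1175 0.2313] q23 96.14089999999999 sum 179.9993
plane coords [0.5834 0.1175 0.3033] q23 82.7954 sum 180.0091
plane coords [0.5936 0.1047 0.1918] q23 93.95089254999999 sum 193.17266605999998
plane coords [0.6133 0.1065 0.28  ] q23 80.26840813999999 sum 191.64302804
[ 0.1299  0.1182  0.5369  0.3507  0.2579 -0.0021  0.103  -0.0006 -0.002 ]
[[ 0.0012  0.0037  0.0023]
 [ 0.0037 -0.0046 -0.0015]
 [ 0.0049  0.0092 -0.0035]
 [-0.0058 -0.0069  0.0027]]
[ 0.1298  0.118   0.537   0.3508  0.258  -0.0019  0.103  -0.0004 -0.0018]
[[ 0.0022  0.0024  0.0038]
 [ 0.0024 -0.0036 -0.0025]
 [ 0.0069  0.0068 -0.0058]
 [-0.0082 -0.006   0.0044]]
[ 0.1295  0.1169  0.538   0.3509  0.2586 -0.0013  0.1027  0.0007 -0.0007]
[[ 0.0117 -0.0112  0.0123]
 [-0.0108  0.0075 -0.0082]
 [ 0.0287 -0.0123 -0.0167]
 [-0.033  -0.0029  0.0127]]
```

```bash
cat >> kin.py <<'E'
P,_=fit(D,reg=.03)
lo=np.array([-178.18,-50.72,12.68,-81.47,9.98,-165.26]); hi=np.array([178.18,133.34,142.11,261.47,163.14,165.26])
TH=np.radians(3.9); O=np.array([.7084,.0082,0]); RT=R.from_rotvec([0,0,TH]).as_matrix()
def w(l): return O+RT@np.array(l)
def pose(pitch,yaw=0,flip=1,roll=0):  # tool z ahead, down by pitch; tool y vertical
    z=np.array([np.cos(np.radians(pitch)),0,-np.sin(np.radians(pitch))]); y=flip*np.array([np.sin(np.radians(pitch)),0,np.cos(np.radians(pitch))])
    M=np.c_[np.cross(y,z),y,z]; return RT@E('z',yaw)@M@E('z',roll)
def ik(p,M,seed):
    def f(q):
        a,b=fk(q,P); return np.r_[(a-p)*1e3,R.from_matrix(M.T@b).as_rotvec()*300]
    r=least_squares(f,np.clip(seed,lo+1,hi-1),bounds=(lo,hi)); return r.x,np.abs(r.fun).max()
def wrist(q):
    p=np.array([0,P[1],P[0]]); M=E('y',q[1]); el=p+M@[P[5],0,P[2]]; M=M@E('y',q[2]); wr=el+M@[P[6],0,P[3]]
    B=E('z',q[0]); return B@el,B@(el+M@[P[6],0,0]),B@wr
E
python3 - <<'E'
from kin import *
np.set_printoptions(precision=1,suppress=True)
for z in (.108,.16,.26):
  for pitch in (0,10,20,30,40):
    for flip in (1,-1):
      best={}
      for j4 in (0,90,180):
        for j5 in (20,60):
         for j6 in (-150,-90,0,90,150):
          q,e=ik(w([-.126,.015,z]),pose(pitch,flip=flip),[-10,50,80,j4,j5,j6])
          if e<1: best[tuple(np.round(q))]=q
      for q in best.values(): print(z,pitch,flip,q,"wrist",np.round(wrist(q)[2]*1e3),"foreroot",np.round(wrist(q)[1]*1e3))
E
```

```text
0.108 0 -1 [-22.   53.2 130.7 154.1  93.5  -1.7] wrist [324.  -4. 110.] foreroot [347. -13. 460.]
0.108 10 -1 [-21.6  44.6 129.9 153.9  75.    2.5] wrist [329.  -3. 155.] foreroot [297.   9. 504.]
0.108 20 -1 [-20.7  36.3 126.8 151.5  54.9   8.5] wrist [341.  -2. 198.] foreroot [245.  34. 534.]
0.108 30 1 [ -19.2   29.8  122.   143.9   35.3 -161.3] wrist [360.  -0. 239.] foreroot [204.  54. 548.]
0.108 30 -1 [-19.2  29.8 122.  143.9  35.3  18.7] wrist [360.  -0. 239.] foreroot [204.  54. 548.]
0.108 40 1 [ -17.5   25.7  116.1  120.2   18.9 -135.7] wrist [386.   2. 275.] foreroot [179.  68. 551.]
0.108 40 -1 [-17.5  25.7 116.1 120.2  18.9  44.3] wrist [386.   2. 275.] foreroot [179.  68. 551.]
0.16 0 -1 [-22.   43.3 130.5 154.   84.5   2.7] wrist [324.  -3. 162.] foreroot [289.  11. 511.]
0.16 10 -1 [-21.6  34.7 128.5 152.1  65.    7.9] wrist [329.  -3. 207.] foreroot [234.  34. 543.]
0.16 20 1 [ -20.6   27.3  124.5  146.6   45.1 -163.9] wrist [341.  -2. 250.] foreroot [185.  57. 559.]
0.16 20 -1 [-20.6  27.3 124.5 146.6  45.1  16.1] wrist [341.  -2. 250.] foreroot [185.  57. 559.]
0.
[... 588 characters left out ...]
  80. 576.]
0.26 10 -1 [-21.5  17.7 122.5 143.5  45.3  22.8] wrist [329.  -2. 307.] foreroot [119.  80. 576.]
0.26 20 1 [ -20.5   12.7  117.2  126.5   28.8 -139. ] wrist [340.  -1. 350.] foreroot [ 88.  93. 575.]
0.26 20 -1 [-20.5  12.7 117.2 126.5  28.8  41. ] wrist [340.  -1. 350.] foreroot [ 88.  93. 575.]
0.26 30 1 [-19.   10.1 111.   87.1  19.7 -98.9] wrist [359.   1. 390.] foreroot [ 75.  99. 571.]
0.26 30 -1 [-19.   10.1 111.   87.1  19.7  81.1] wrist [359.   1. 390.] foreroot [ 75.  99. 571.]
0.26 40 1 [-17.5   9.3 104.2  42.6  24.3 -54. ] wrist [384.   3. 425.] foreroot [ 77. 100. 566.]
0.26 40 -1 [-17.5   9.3 104.2  42.6  24.3 126. ] wrist [384.   3. 425.] foreroot [ 77. 100. 566.]
```

```bash
python3 - <<'E'
from kin import *
np.set_printoptions(precision=1,suppress=True)
q0=np.array([-9.678,34.23,46.04,-2.64,111.37,-102.8])
s=[-22,40,130,152,75,5]
T={}
for name,l,pt in (("A",[-.22,0,.18],6),("B",[-.20,0,.115],6),("C",[-.126,0,.108],6),("C90",[-.126,.09,.108],6),("Cm",[-.126,.05,.19],6),("D",[-.10,.05,.25],6),("D0",[-.10,.05,.255],0),("Dr",[-.25,.0,.25],6)):
    q,e=ik(w(l),pose(pt,flip=-1),s); T[name]=q; print(name,q,round(e,2),"wrist",wrist(q)[2]*1e3)
for via in (None,np.array([-15,10,100,70,90,-50.])):
    print("path")
    segs=[(q0,T["A"])] if via is None else [(q0,via),(via,T["A"])]
    for a,b in segs:
        for t in np.linspace(0,1,9):
            q=a+(b-a)*t; p,M=fk(q,P); print(q,"tcp",p*1e3,"z",np.round(M[:,2],2),"wr",wrist(q)[2]*1e3)
E
```

```text
A [-34.8  34.1 142.1 140.5  80.    2.5] 13.81 wrist [247.8 -28.2 218.9]
B [-32.2  52.3 142.1 143.7  95.4  -8.5] 9.62 wrist [263.1 -25.9 145.7]
C [-24.4  48.  130.2 151.6  82.4   0.9] 0.0 wrist [327.1 -18.4 137. ]
C90 [ -8.5  47.9 130.  167.5  82.    0.4] 0.0 wrist [320.9  71.4 137. ]
Cm [-15.7  32.4 128.6 158.6  66.2   6.9] 0.0 wrist [323.6  31.7 219. ]
D [-14.1  23.2 121.1 156.5  50.5  13.5] 0.0 wrist [349.6  33.7 279.1]
D0 [-14.3  26.5 122.7 159.1  60.9  10.5] 0.0 wrist [348.   33.5 257.1]
Dr [-41.4  14.2 142.1 129.7  67.1  18.1] 6.57 wrist [210.5 -28.  288.2]
path
[  -9.7   34.2   46.    -2.6  111.4 -102.8] tcp [622.5   1.8 280. ] z [-0.2 -0.  -1. ] wr [673.8   5.  532.7]
[-12.8  34.2  58.   15.3 107.4 -89.6] tcp [588.3  53.3 223.3] z [-0.3  0.3 -0.9] wr [656.6 -28.2 458.3]
[-15.9  34.2  70.1  33.2 103.5 -76.5] tcp [556.8 106.1 199.1] z [-0.3  0.6 -0.7] wr [623.4 -55.3 389. ]
[-19.1  34.2  82.1  51.1  99.6 -63.3] tcp [539.1 147.6 201.9] z [-0.1  0.9 -0.5] wr [576.3 -74.4 327.8]
[-22.2  34.2  94.1  68.9  95.7 -50.2] tcp [538.5 166.3 218.9] z [ 0.1  1.  -0.2] wr [518.2 -84.  277.4]

[... 1568 characters left out ...]
0.5  87.6  87.5 -36.9] tcp [476.5 226.6 337.9] z [ 0.3  0.9 -0.1] wr [384.9 -14.  354.9]
[-22.4  19.  115.8  96.5  86.2 -30.3] tcp [496.3 199.7 324.5] z [0.5 0.9 0. ] wr [368.  -23.9 317.8]
[-24.9  22.  121.1 105.3  85.  -23.8] tcp [513.4 165.3 306.5] z [0.6 0.8 0.1] wr [347.1 -30.7 286. ]
[-27.4  25.1 126.3 114.1  83.7 -17.2] tcp [525.  125.  283.2] z [0.8 0.6 0.1] wr [323.5 -34.3 259.9]
[-29.8  28.1 131.6 122.9  82.5 -10.6] tcp [528.4  80.8 254.4] z [0.9 0.5 0.1] wr [298.4 -34.8 239.9]
[-32.3  31.1 136.8 131.7  81.2  -4.1] tcp [521.5  35.4 221.1] z [ 1.   0.3 -0. ] wr [272.8 -32.6 226.3]
[-34.8  34.1 142.1 140.5  80.    2.5] tcp [502.7  -8.3 185. ] z [ 1.   0.1 -0.1] wr [247.8 -28.2 218.9]
```

```bash
cat >> kin.py <<'E'
def rows(p0,M0,p1,M1,n):
    wv=R.from_matrix(M0.T@M1).as_rotvec()/n; S=sum(R.from_rotvec(wv*k).as_matrix() for k in range(n))
    return np.round(np.linalg.solve(S,M0.T@(p1-p0))*100,2),np.round(wv,3)
def sim(p,M,dp,tn,n):
    out=[]
    for _ in range(n): p=p+M@np.array(dp)/100; M=M@R.from_rotvec(tn).as_matrix(); out.append((p,M))
    return out
def follow(p,M,segs,q,show=3):
    k=0
    for p1,M1,n in segs:
        dp,tn=rows(p,M,p1,M1,n); print(n,"rows dp",dp.tolist(),"turn",tn.tolist(),"|dp|",round(np.linalg.norm(dp),2),"deg",round(np.degrees(np.linalg.norm(tn)),1))
        for p,M in sim(p,M,dp,tn,n):
            qo=q; q,e=ik(p,M,q); k+=1
            if k%show==0 or e>1: print("  ",np.round(q,1),"err",round(e,1),"tcp",np.round(p*1e3),"z",np.round(M[:,2],2),"wr",np.round(wrist(q)[2]*1e3),"dq",np.round(np.abs(q-qo).max(),1))
    return q
E
python3 - <<'E'
from kin import *
np.set_printoptions(precision=1,suppress=True)
for y in (-.09,-.11): 
  for x in (-.19,-.2,-.21):
    q,e=ik(w([x,y,.115]),pose(6,flip=-1),[-40,50,135,140,80,0]); print(x,y,q,e)
qA,e=ik(w([-.20,-.11,.2]),pose(6,flip=-1),[-40,50,135,140,80,0]); print("A",qA,e)
q0=np.array([-9.678,34.23,46.04,-2.64,111.37,-102.8]); via=np.array([-15,10,100,70,90,-50.])
mid1=(q0+via)/2; mid2=(via+qA)/2
p,M=fk(q0,P)
segs=[(*fk(q,P),n) for q,n in ((mid1,8),(via,8),(mid2,10),(qA,10))]+[(w([-.20,-.11,.115]),pose(6,flip=-1),4)]
follow(p,M,segs,q0,4)
E
```

```text
-0.19 -0.09 [-46.6  49.2 136.6 129.8  87.7  -4.5] 1.249000902703301e-13
-0.2 -0.09 [-48.3  50.1 138.3 128.2  89.2  -6.7] 1.1102230246251565e-13
-0.21 -0.09 [-50.1  51.2 140.1 126.4  90.7  -9.1] 2.220446049250313e-13
-0.19 -0.11 [-49.2  48.3 134.9 127.1  85.9  -2.5] 1.1387714353781844e-13
-0.2 -0.11 [-50.9  49.1 136.5 125.6  87.2  -4.5] 9.71445146547012e-14
-0.21 -0.11 [-52.7  50.  138.1 123.9  88.5  -6.7] 1.8041124150158794e-13
A [-50.8  30.3 133.6 122.8  74.9  13.6] 8.326672684688674e-14
8 rows dp [1.5, 1.61, 0.71] turn [-0.08, 0.008, 0.048] |dp| 2.31 deg 5.4
   [-11.9  27.8  60.6  15.6 107.1 -88.6] err 0.0 tcp [561.  70. 272.] z [-0.2  0.3 -0.9] wr [614.  -8. 513.] dq 4.6
   [-12.4  22.   73.1  33.8 100.5 -76.4] err 0.0 tcp [520. 151. 288.] z [-0.1  0.6 -0.8] wr [552.  -0. 494.] dq 4.5
8 rows dp [1.79, 0.41, 0.61] turn [-0.077, 0.032, 0.077] |dp| 1.94 deg 6.5
   [-15.2  16.4  87.7  51.4  96.8 -64. ] err 0.0 tcp [468. 202. 311.] z [-0.1  0.8 -0.6] wr [479.  -8. 460.] dq 4.5
   [-15.   10.   99.8  69.9  90.2 -50.1] err 0.0 tcp [438. 256. 358.] z [ 0.1  0.9 -0.3] wr [404.  14. 443.] d
[... 237 characters left out ...]
.1] err 0.0 tcp [527. 131. 326.] z [ 0.6  0.8 -0. ] wr [379. -80. 336.] dq 2.7
10 rows dp [1.08, 1.96, -1.21] turn [-0.047, 0.064, 0.106] |dp| 2.54 deg 7.6
   [-36.8  21.7 118.8 102.4  81.8 -10.3] err 0.0 tcp [546.  50. 298.] z [0.8 0.6 0. ] wr [ 343. -109.  294.] dq 3.8
   [-44.1  25.6 124.9 113.3  79.1   3.2] err 0.0 tcp [549. -44. 264.] z [0.9 0.3 0. ] wr [ 307. -133.  259.] dq 3.1
   [-50.7  30.3 133.6 122.8  74.8  13.7] err 0.0 tcp [ 516. -115.  200.] z [ 1.   0.1 -0.1] wr [ 261. -132.  229.] dq 2.4
4 rows dp [0.01, 2.11, 0.22] turn [0.0, 0.0, -0.0] |dp| 2.12 deg 0.0
   [-50.9  49.  136.5 125.6  87.1  -4.4] err 0.0 tcp [ 516. -115.  115.] z [ 1.   0.1 -0.1] wr [ 261. -133.  144.] dq 4.7
```

move_arm --jaw '[8,8,4,0,0,0,0,0]' --dp '[[1.5,1.61,0.71],[1.5,1.61,0.71],[1.5,1.61,0.71],[1.5,1.61,0.71],[1.5,1.61,0.71],[1.5,1.61,0.71],[1.5,1.61,0.71],[1.5,1.61,0.71]]' --turn '[[-0.08,0.008,0.048],[-0.08,0.008,0.048],[-0.08,0.008,0.048],[-0.08,0.008,0.048],[-0.08,0.008,0.048],[-0.08,0.008,0.048],[-0.08,0.008,0.048],[-0.08,0.008,0.048]]'

```text
time_s: 12.35
position: [0.5195, 0.1517, 0.2871]
tool_rot: [[-0.884, 0.45, -0.13], [0.295, 0.75, 0.592], [0.364, 0.484, -0.796]]
ft_force: [0.2, -1.1, -0.4]
grip_width: 0.007
gripper_force: 0.0
```

move_arm --jaw '[0,0,0,0,0,0,0,0]' --dp '[[1.79,0.41,0.61],[1.79,0.41,0.61],[1.79,0.41,0.61],[1.79,0.41,0.61],[1.79,0.41,0.61],[1.79,0.41,0.61],[1.79,0.41,0.61],[1.79,0.41,0.61]]' --turn '[[-0.077,0.032,0.077],[-0.077,0.032,0.077],[-0.077,0.032,0.077],[-0.077,0.032,0.077],[-0.077,0.032,0.077],[-0.077,0.032,0.077],[-0.077,0.032,0.077],[-0.077,0.032,0.077]]'

```text
time_s: 13.02
position: [0.4379, 0.2557, 0.3579]
tool_rot: [[-0.439, 0.889, 0.13], [0.343, 0.032, 0.939], [0.83, 0.457, -0.319]]
ft_force: [0.3, -0.6, 0.8]
grip_width: -0.0
gripper_force: 0.0
```

```bash
python3 - <<'E'
from h import *; from kin import *
np.set_printoptions(precision=3,suppress=True)
s=observe(); q=s["q"]; print(s["time_s"],q,s["position"],s["ft_force"]); p,M=fk(q,P); print("fk",p,np.abs(M-s["tool_rot"]).max())
via=np.array([-15,10,100,70,90,-50.])
qA,e=ik(w([-.20,-.11,.2]),pose(6,flip=-1),[-40,50,135,140,80,0])
follow(s["position"],s["tool_rot"],[(*fk((via+qA)/2,P),12),(*fk(qA,P),12),(w([-.20,-.11,.115]),pose(6,flip=-1),4)],q,6)
E
```

```text
13.0167 [-14.906  10.111 100.279  70.138  89.852 -50.33 ] [0.438 0.256 0.358] [ 0.335 -0.565  0.755]
fk [0.438 0.257 0.356] 3.3306690738754696e-16
12 rows dp [-0.69, 1.26, -0.92] turn [-0.053, 0.026, 0.09] |dp| 1.71 deg 6.2
   [-24.6  15.4 105.6  84.7  88.3 -31.8] err 0.0 tcp [505. 181. 353.] z [ 0.39  0.91 -0.09] wr [402. -54. 379.] dq 2.7
   [-32.9  20.  116.9  96.5  82.2 -18. ] err 0.0 tcp [531.  99. 301.] z [ 0.68  0.73 -0.02] wr [355. -89. 308.] dq 2.2
12 rows dp [0.93, 1.63, -1.0] turn [-0.039, 0.053, 0.088] |dp| 2.13 deg 6.3
   [-42.4  24.6 123.  110.6  80.1   0.3] err 0.0 tcp [552. -22. 276.] z [0.91 0.42 0.04] wr [ 318. -130.  268.] dq 2.7
   [-50.9  30.3 133.3 122.4  74.9  14. ] err 0.0 tcp [ 517. -116.  200.] z [ 0.99  0.07 -0.1 ] wr [ 261. -134.  229.] dq 2.0
4 rows dp [-0.01, 2.12, 0.21] turn [0.0, 0.001, -0.0] |dp| 2.13 deg 0.1
```

move_arm --jaw '[0,0,0,0,0,0,0,0,0,0,0,0]' --dp '[[-0.69,1.26,-0.92],[-0.69,1.26,-0.92],[-0.69,1.26,-0.92],[-0.69,1.26,-0.92],[-0.69,1.26,-0.92],[-0.69,1.26,-0.92],[-0.69,1.26,-0.92],[-0.69,1.26,-0.92],[-0.69,1.26,-0.92],[-0.69,1.26,-0.92],[-0.69,1.26,-0.92],[-0.69,1.26,-0.92]]' --turn '[[-0.053,0.026,0.09],[-0.053,0.026,0.09],[-0.053,0.026,0.09],[-0.053,0.026,0.09],[-0.053,0.026,0.09],[-0.053,0.026,0.09],[-0.053,0.026,0.09],[-0.053,0.026,0.09],[-0.053,0.026,0.09],[-0.053,0.026,0.09],[-0.053,0.026,0.09],[-0.053,0.026,0.09]]'

```text
time_s: 14.02
position: [0.5326, 0.098, 0.3007]
tool_rot: [[0.371, 0.631, 0.681], [-0.318, -0.602, 0.732], [0.872, -0.488, -0.023]]
ft_force: [0.4, -0.4, -0.7]
grip_width: 0.0001
gripper_force: 0.0
```

move_arm --jaw '[0,0,0,0,0,0,0,0,0,0,0,0]' --dp '[[0.93,1.63,-1.0],[0.93,1.63,-1.0],[0.93,1.63,-1.0],[0.93,1.63,-1.0],[0.93,1.63,-1.0],[0.93,1.63,-1.0],[0.93,1.63,-1.0],[0.93,1.63,-1.0],[0.93,1.63,-1.0],[0.93,1.63,-1.0],[0.93,1.63,-1.0],[0.93,1.63,-1.0]]' --turn '[[-0.039,0.053,0.088],[-0.039,0.053,0.088],[-0.039,0.053,0.088],[-0.039,0.053,0.088],[-0.039,0.053,0.088],[-0.039,0.053,0.088],[-0.039,0.053,0.088],[-0.039,0.053,0.088],[-0.039,0.053,0.088],[-0.039,0.053,0.088],[-0.039,0.053,0.088],[-0.039,0.053,0.088]]'

```text
time_s: 15.02
position: [0.5189, -0.1173, 0.2005]
tool_rot: [[0.073, -0.103, 0.992], [-0.997, -0.007, 0.072], [-0.001, -0.995, -0.103]]
ft_force: [0.7, -0.3, -0.0]
grip_width: 0.0005
gripper_force: 0.0
```

```bash
python3 - <<'E'
from h import *; from kin import *
np.set_printoptions(precision=3,suppress=True)
s=observe(); q=s["q"]; print(s["time_s"],q,s["position"],s["tool_rot"],s["ft_force"])
p1=w([-.20,-.11,.118])
follow(s["position"],s["tool_rot"],[(p1,pose(6,flip=-1),4),(w([-.126,-.11,.108]),pose(6,flip=-1),6),(w([-.126,.01,.108]),pose(6,flip=-1),8)],q,6)
im,d=cams.get_image("scene"); save("s2",im[120:360,200:520].repeat(2,0).repeat(2,1))
r=cams.mark_of("scene","guard_lip")
for x in r[:1]: print(x["p"],np.array(x["location"])*[640,480],pts("scene",d,np.array(x["location"])*[640,480]))
E
```

```text
15.0167 [-50.654  30.525 133.211 122.649  74.945  13.768] [ 0.519 -0.117  0.201] [[ 0.073 -0.103  0.992]
 [-0.997 -0.007  0.072]
 [-0.001 -0.995 -0.103]] [ 0.715 -0.281 -0.023]
4 rows dp [-0.06, 2.06, 0.16] turn [-0.0, 0.001, -0.0] |dp| 2.07 deg 0.1
6 rows dp [0.0, 0.04, 1.24] turn [-0.0, 0.0, -0.0] |dp| 1.24 deg 0.0
   [-46.8  47.5 132.5 129.2  84.1  -0. ] err 0.0 tcp [ 541. -113.  115.] z [ 0.99  0.07 -0.1 ] wr [ 285. -132.  143.] dq 1.9
8 rows dp [-1.5, -0.0, 0.0] turn [-0.0, 0.0, -0.0] |dp| 1.5 deg 0.0
   [-36.4  47.2 126.9 139.1  79.6   3.9] err 0.0 tcp [588. -80. 108.] z [ 0.99  0.07 -0.1 ] wr [332. -98. 137.] dq 2.1
   [-22.7  48.1 130.4 153.3  82.8   0.7] err 0.0 tcp [582.  10. 108.] z [ 0.99  0.07 -0.1 ] wr [326.  -8. 137.] dq 2.5
0.96 [335.104 229.008] [[ 0.592 -0.042  0.185]]
```

View pics/s2.png

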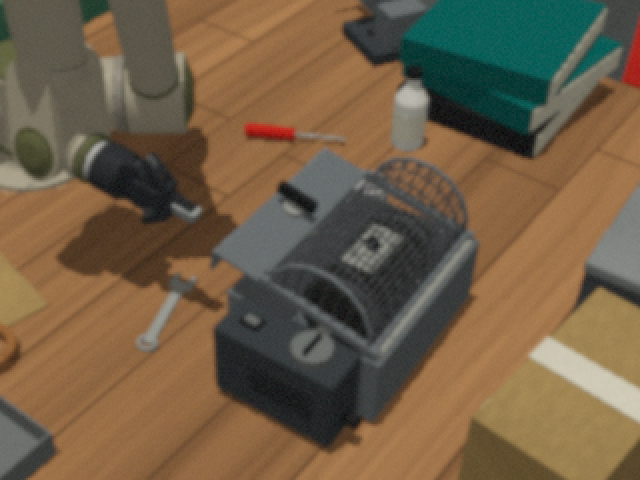

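The picture shows the guard standing slightly raised, with the T-bar along x at about (297,198). The gripper lies level in front of the skirt at about (180,205). I'm lowering it and inserting it under the skirt.

move_arm --jaw '[0,0,0,0,0,0]' --dp '[[-0.06,2.0,0.16],[-0.06,2.0,0.16],[-0.06,2.0,0.16],[-0.06,2.0,0.16],[0,0.2,0],[0,0,0]]' --turn '[[0,0,0],[0,0,0],[0,0,0],[0,0,0],[0,0,0],[0,0,0]]'

```text
time_s: 15.62
position: [0.5173, -0.114, 0.1182]
tool_rot: [[0.078, -0.102, 0.992], [-0.997, -0.01, 0.077], [0.002, -0.995, -0.102]]
ft_force: [0.9, -0.3, 0.2]
grip_width: 0.0002
gripper_force: 0.0
```

move_arm --jaw '[0,0,0,0,0,0,0,0]' --dp '[[0,0.04,1.2],[0,0.04,1.2],[0,0.04,1.2],[0,0.04,1.2],[0,0.04,1.2],[0,0.04,0.7],[0,0,0],[0,0,0]]' --turn '[[0,0,0],[0,0,0],[0,0,0],[0,0,0],[0,0,0],[0,0,0],[0,0,0],[0,0,0]]'

```text
time_s: 16.28
position: [0.583, -0.1086, 0.1108]
tool_rot: [[0.077, -0.1, 0.992], [-0.997, -0.011, 0.077], [0.003, -0.995, -0.101]]
ft_force: [-0.5, -0.8, 0.3]
grip_width: 0.0005
gripper_force: 0.0
```

```bash
python3 - <<'E'
from h import *; from kin import *
np.set_printoptions(precision=4,suppress=True)
s=observe(); print(s["time_s"],"local",RT.T@(s["position"]-O),s["ft_force"],"M",RT.T@s["tool_rot"])
im,d=cams.get_image("wrist"); save("w3",im)
E
```

```text
16.2833 local [-0.1331 -0.108   0.1108] [-0.5494 -0.8477  0.3306] M [[ 0.0093 -0.1006  0.9949]
 [-1.     -0.0042  0.0089]
 [ 0.0033 -0.9949 -0.1006]]
```

View pics/w3.png

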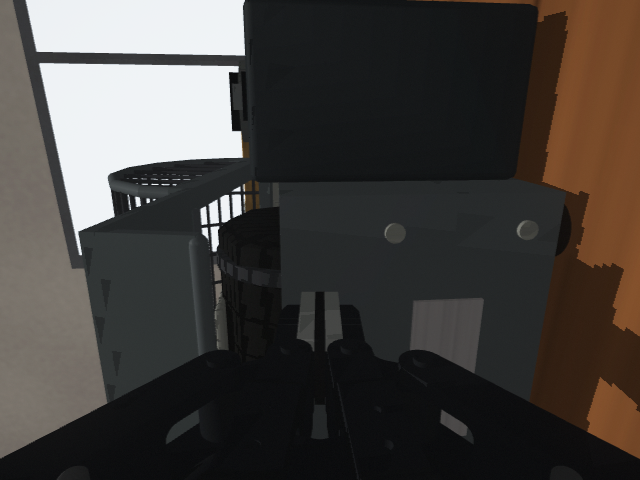

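The wrist view shows the closed fingertips at (320,300), between the hem on the left (column 200) and the front wall, clear of both. I'm sliding left toward the tab.

move_arm --jaw '[0,0,0,0,0,0,0,0,0,0]' --dp '[[-1.0,0.1,0.1],[-1.5,0.1,0.1],[-1.5,0.05,0.1],[-1.5,0,0.05],[-1.5,0,0],[-1.5,0,0],[-1.5,0,0],[-1.5,0,0],[-0.5,0,0],[0,0,0]]' --turn '[[0,0,0],[0,0,0],[0,0,0],[0,0,0],[0,0,0],[0,0,0],[0,0,0],[0,0,0],[0,0,0],[0,0,0]]'

```text
time_s: 17.17
position: [0.5766, 0.0118, 0.1065]
tool_rot: [[0.078, -0.103, 0.992], [-0.997, -0.009, 0.077], [0.001, -0.995, -0.103]]
ft_force: [0.0, 0.1, 1.0]
grip_width: -0.0002
gripper_force: 0.0
```

move_arm --jaw '[0,0,0,0,0]' --dp '[[-0.3,0,0],[-0.3,0,0],[-0.3,0,0],[-0.3,0,0],[0,0,0]]' --turn '[[0,0,0],[0,0,0],[0,0,0],[0,0,0],[0,0,0]]'

```text
time_s: 17.58
position: [0.5761, 0.0231, 0.1064]
tool_rot: [[0.076, -0.102, 0.992], [-0.997, -0.01, 0.076], [0.002, -0.995, -0.102]]
ft_force: [0.3, 0.5, 0.1]
grip_width: 0.0003
gripper_force: 0.0
```

move_arm --jaw '[0,0,0,0,0]' --dp '[[-0.3,0,0],[-0.3,0,0],[-0.3,0,0],[0,0,0],[0,0,0]]' --turn '[[0,0,0],[0,0,0],[0,0,0],[0,0,0],[0,0,0]]'

```text
time_s: 18.0
position: [0.5754, 0.0321, 0.1064]
tool_rot: [[0.077, -0.102, 0.992], [-0.997, -0.01, 0.076], [0.002, -0.995, -0.102]]
ft_force: [-0.1, 0.7, -1.0]
grip_width: -0.0001
gripper_force: 0.0
```

move_arm --jaw '[0,0,0,0,0]' --dp '[[-0.3,0,0],[-0.3,0,0],[-0.3,0,0],[0,0,0],[0,0,0]]' --turn '[[0,0,0],[0,0,0],[0,0,0],[0,0,0],[0,0,0]]'

```text
time_s: 18.42
position: [0.5748, 0.0411, 0.1064]
tool_rot: [[0.077, -0.102, 0.992], [-0.997, -0.01, 0.076], [0.002, -0.995, -0.102]]
ft_force: [0.5, 0.7, -0.1]
grip_width: 0.0
gripper_force: 0.0
```

move_arm --jaw '[0,0,0,0,0]' --dp '[[-0.3,0,0],[-0.3,0,0],[-0.3,0,0],[0,0,0],[0,0,0]]' --turn '[[0,0,0],[0,0,0],[0,0,0],[0,0,0],[0,0,0]]'

```text
time_s: 18.83
position: [0.5742, 0.0498, 0.1064]
tool_rot: [[0.076, -0.102, 0.992], [-0.997, -0.01, 0.075], [0.002, -0.995, -0.102]]
ft_force: [0.9, -2.8, -0.7]
grip_width: 0.0
gripper_force: 1.4
```

move_arm --jaw '[0,0,0,0]' --dp '[[-0.2,0,0],[-0.2,0,0],[-0.1,0,0],[0,0,0]]' --turn '[[0,0,0],[0,0,0],[0,0,0],[0,0,0]]'

```text
time_s: 19.17
position: [0.5738, 0.0548, 0.1064]
tool_rot: [[0.076, -0.102, 0.992], [-0.997, -0.01, 0.075], [0.002, -0.995, -0.102]]
ft_force: [2.6, -3.9, -1.1]
grip_width: 0.0001
gripper_force: 1.9
```

move_arm --jaw '[0,0,0,0]' --dp '[[-0.1,0,0],[-0.1,0,0],[0,0,0],[0,0,0]]' --turn '[[0,0,0],[0,0,0],[0,0,0],[0,0,0]]'

```text
time_s: 19.5
position: [0.5737, 0.0567, 0.1064]
tool_rot: [[0.076, -0.102, 0.992], [-0.997, -0.01, 0.076], [0.002, -0.995, -0.102]]
ft_force: [2.6, -3.4, 0.3]
grip_width: 0.0001
gripper_force: 2.0
```

move_arm --jaw '[0,0,0,0]' --dp '[[-0.1,0,0],[-0.1,0,0],[0,0,0],[0,0,0]]' --turn '[[0,0,0],[0,0,0],[0,0,0],[0,0,0]]'

```text
time_s: 19.83
position: [0.5735, 0.0586, 0.1064]
tool_rot: [[0.076, -0.102, 0.992], [-0.997, -0.01, 0.075], [0.002, -0.995, -0.102]]
ft_force: [3.2, -5.2, 0.1]
grip_width: -0.0002
gripper_force: 2.2
```

move_arm --jaw '[0,0,0,0]' --dp '[[-0.1,0,0],[-0.1,0,0],[0,0,0],[0,0,0]]' --turn '[[0,0,0],[0,0,0],[0,0,0],[0,0,0]]'

```text
time_s: 20.17
position: [0.5734, 0.0605, 0.1064]
tool_rot: [[0.076, -0.102, 0.992], [-0.997, -0.01, 0.075], [0.002, -0.995, -0.102]]
ft_force: [2.8, -4.3, -0.2]
grip_width: 0.0002
gripper_force: 2.5
```

move_arm --jaw '[0,0,0,0]' --dp '[[-0.1,0,0],[-0.05,0,0],[0,0,0],[0,0,0]]' --turn '[[0,0,0],[0,0,0],[0,0,0],[0,0,0]]'

```text
time_s: 20.5
position: [0.5734, 0.0606, 0.1064]
tool_rot: [[0.072, -0.102, 0.992], [-0.997, -0.009, 0.071], [0.002, -0.995, -0.102]]
ft_force: [1.2, -11.4, -0.7]
grip_width: -0.0001
gripper_force: 5.7
```

Stop found at TCP y ≈ 0.0605. I'm easing off slightly, then opening the jaws vertically so that the lower finger keeps the tab aside while the upper finger raises the hem.

move_arm --jaw '[0,0,0.5,1.0,1.5,2.0,2.0]' --dp '[[0.07,0,0],[0,0,0],[0,-0.28,0.07],[0,-0.28,0.07],[0,-0.28,0.07],[0,-0.28,0.07],[0,0,0]]' --turn '[[0,0,0],[0,0,0],[0,0,0],[0,0,0],[0,0,0],[0,0,0],[0,0,0]]' --force 20

```text
time_s: 21.08
position: [0.5764, 0.0609, 0.1164]
tool_rot: [[0.073, -0.106, 0.992], [-0.997, -0.009, 0.072], [0.001, -0.994, -0.107]]
ft_force: [-5.3, -10.6, -5.0]
grip_width: 0.0202
gripper_force: 7.4
```

```bash
python3 - <<'E'
from h import *; from kin import *
np.set_printoptions(precision=4,suppress=True)
s=observe(); print(s["time_s"],"local",RT.T@(s["position"]-O),s["ft_force"],s["grip_width"])
im,d=cams.get_image("wrist"); save("w4",im)
im,d=cams.get_image("scene")
for n in ("guard_lip","guard_plate"):
    for x in cams.mark_of("scene",n)[:1]:
        uv=np.array(x["location"])*[640,480]; print(n,x["p"],uv,RT.T@(pts("scene",d,uv)[0]-O))
E
```

```text
21.0833 local [-0.1281  0.0615  0.1164] [ -5.3347 -10.5751  -5.014 ] 0.02018250817285267
guard_lip 0.79 [334.016 226.32 ] [-0.131  -0.0303  0.1815]
guard_plate 0.73 [342.592 224.208] [-0.1134 -0.012   0.1853]
```

View pics/w4.png

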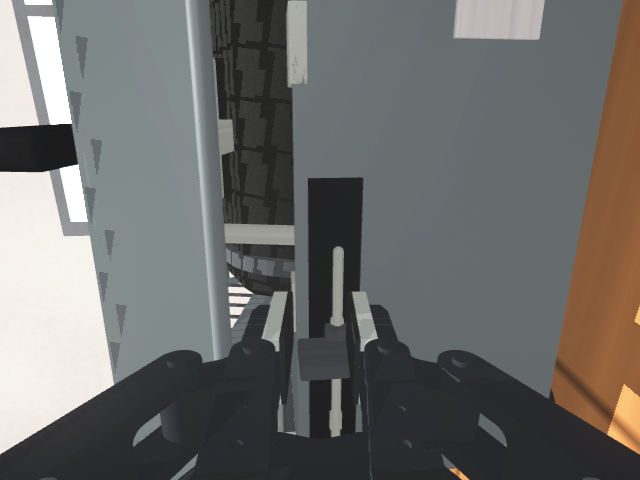

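The wrist view shows the open fingers at columns 275 and 370, a dark block that may be the tab at (323,358), and the hem near column 215. I'm checking depths before going further.

```bash
python3 - <<'E'
from h import *; from kin import *
np.set_printoptions(precision=4,suppress=True)
s=observe(); T=camT("wrist",s); im,d=cams.get_image("wrist")
print("tcp local",RT.T@(s["position"]-O),s["ft_force"])
L=lambda uv:(pts("wrist",d,uv,T=T)-O)@RT
for row in (345,360,375):
    cols=np.arange(195,420,9); q=L(np.c_[cols,np.full(len(cols),row)])
    print(row); print(np.c_[cols,q*1e3,im[row,cols,0]].round().astype(int).tolist())
k=L(np.array([[205,100],[205,200],[210,280],[338,260],[335,200],[450,200]])); print(k*1e3)
E
```

```text
tcp local [-0.1281  0.0615  0.1163] [-6.6622 -9.799  -2.2604]
345
[[195, -152, 58, 158, 127], [204, -153, 58, 155, 127], [213, -153, 58, 152, 178], [222, -154, 58, 149, 101], [231, -152, 59, 147, 91], [240, -168, 50, 142, 47], [249, -171, 48, 140, 47], [258, -171, 48, 137, 46], [267, -169, 50, 135, 43], [276, -164, 53, 133, 169], [285, -163, 53, 130, 39], [294, -9, 146, 122, 92], [303, -131, 73, 123, 63], [312, -132, 72, 120, 63], [321, -132, 73, 116, 63], [330, -133, 72, 113, 64], [339, -133, 73, 110, 63], [348, -142, 67, 108, 38], [357, -166, 53, 110, 45], [366, -171, 50, 108, 44], [375, -172, 50, 106, 42], [384, -174, 48, 104, 41], [393, -175, 48, 102, 42], [402, -173, 49, 99, 41], [411, -120, 82, 77, 100]]
360
[[195, -174, 50, 153, 41], [204, -152, 63, 155, 127], [213, -154, 62, 152, 127], [222, -166, 55, 148, 46], [231, -175, 50, 144, 46], [240, -176, 49, 142, 46], [249, -176, 49, 140, 46], [258, -175, 50, 137, 45], [267, -176, 50, 135, 45], [276, -167, 56, 133, 42], [285, -163, 59, 130, 40], [294, -29, 145, 123, 92], [303, -141, 73, 124, 63], [312, -141, 73, 121, 66], [321, -14
[... 429 characters left out ...]
1, 44], [249, -182, 50, 139, 44], [258, -183, 49, 137, 44], [267, -182, 50, 135, 43], [276, -171, 57, 133, 40], [285, -164, 63, 130, 40], [294, -46, 145, 123, 91], [303, -145, 76, 124, 66], [312, -145, 76, 121, 66], [321, -146, 76, 118, 68], [330, -145, 77, 115, 68], [339, -145, 77, 111, 69], [348, -147, 76, 109, 68], [357, -165, 63, 109, 43], [366, -185, 50, 111, 43], [375, -184, 50, 109, 44], [384, -186, 49, 107, 43], [393, -185, 50, 105, 44], [402, -186, 50, 103, 43], [411, -186, 49, 101, 44]]
[[-154.2126  -13.8938  149.062 ]
 [-153.4744   12.379   151.152 ]
 [-153.1678   36.3153  151.5619]
 [-125.6168   41.3207  109.3283]
 [-121.3748   19.5343  110.1206]
 [-120.3691   20.5889   65.8874]]
```

move_arm --jaw '[2.5,3.0,3.5,4.0,4.5,4.5]' --dp '[[0.05,-0.28,0.05],[0,-0.28,0.05],[0,-0.28,0.05],[0,-0.28,0.05],[0,-0.28,0.05],[0,0,0]]' --turn '[[0,0,0],[0,0,0],[0,0,0],[0,0,0],[0,0,0],[0,0,0]]'

```text
time_s: 21.83
position: [0.5801, 0.0611, 0.1294]
tool_rot: [[0.074, -0.108, 0.991], [-0.997, -0.009, 0.074], [0.001, -0.994, -0.109]]
ft_force: [-4.2, -8.8, -6.0]
grip_width: 0.0448
gripper_force: 7.2
```

move_arm --jaw '[5.0,5.5,6.0,6.5,6.5]' --dp '[[0,-0.28,0.08],[0,-0.28,0.08],[0,-0.28,0.08],[0,-0.28,0.08],[0,0,0]]' --turn '[[0,0,0],[0,0,0],[0,0,0],[0,0,0],[0,0,0]]'

```text
time_s: 22.25
position: [0.5848, 0.0615, 0.1404]
tool_rot: [[0.074, -0.107, 0.991], [-0.997, -0.009, 0.074], [0.002, -0.994, -0.107]]
ft_force: [-1.0, -7.7, -7.2]
grip_width: 0.0648
gripper_force: 5.5
```

```bash
python3 - <<'E'
from h import *; from kin import *
np.set_printoptions(precision=4,suppress=True)
s=observe(); T=camT("wrist",s); im,d=cams.get_image("wrist"); save("w5",im)
print("tcp local",RT.T@(s["position"]-O),s["ft_force"],s["grip_width"])
L=lambda uv:(pts("wrist",d,uv,T=T)-O)@RT
for row in (150,200,250):
    cols=np.arange(100,330,12); q=L(np.c_[cols,np.full(len(cols),row)])
    print(row,np.c_[cols,q*1e3].round().astype(int).tolist())
E
```

```text
tcp local [-0.1197  0.0616  0.1404] [-1.0311 -7.6513 -7.1999] 0.06482270990352366
150 [[100, -143, -1, 202], [112, -144, -1, 198], [124, -147, -1, 194], [136, -147, -1, 191], [148, -106, 2, 200], [160, -103, 2, 197], [172, -99, 2, 194], [184, -91, 3, 191], [196, -83, 4, 188], [208, -74, 4, 184], [220, -65, 5, 180], [232, 104, 19, 191], [244, 108, 19, 181], [256, 8, 11, 167], [268, -1, 10, 159], [280, -16, 9, 152], [292, -19, 9, 146], [304, -23, 9, 139], [316, -25, 9, 132], [328, -28, 8, 126]]
200 [[100, -143, 12, 204], [112, -143, 12, 201], [124, -144, 12, 197], [136, -147, 12, 193], [148, -146, 12, 190], [160, -82, 24, 204], [172, -75, 26, 201], [184, -67, 28, 198], [196, -61, 29, 194], [208, 1597, 355, 453], [220, 1609, 358, 402], [232, 1617, 361, 350], [244, 1603, 359, 296], [256, 0, 41, 168], [268, 1, 42, 161], [280, -15, 39, 153], [292, -19, 38, 146], [304, -22, 38, 139], [316, -25, 37, 132], [328, -27, 37, 126]]
250 [[100, -141, 27, 207], [112, -142, 27, 203], [124, -144, 27, 199], [136, -146, 26, 195], [148, -146, 26, 192], [160, -96, 42, 203], [172, -78, 48, 203], [184, -71, 51, 199], [196, -63, 53, 195], [208, 1653, 606, 480], [220, 1650, 607, 424], [232, 1644, 607, 367], [244, 1643, 609, 311], [256, -109, 39, 164], [268, -112, 38, 159], [280, -118, 36, 155], [292, -119, 36, 150], [304, -108, 40, 145], [316, -25, 68, 132], [328, -27, 67, 125]]
```

View pics/w5.png

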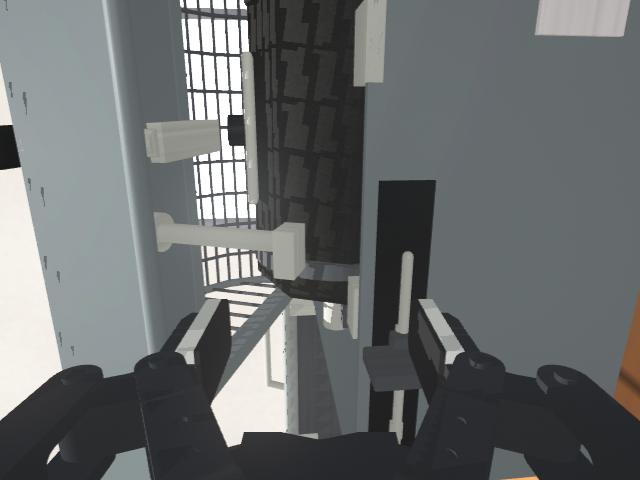

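The wrist view shows the hem (about column 140) now at z ≈ 0.189, past the catch. The lower finger (column 440) still holds the tab at (390,365). Next I open a little more, then raise the whole hand.

move_arm --jaw '[7.0,7.5,8.0,8.4,8.4,8.4]' --dp '[[0,-0.28,0.08],[0,-0.28,0.08],[0,-0.28,0.08],[0,-0.28,0.08],[0,0,0],[0,0,0]]' --turn '[[0,0,0],[0,0,0],[0,0,0],[0,0,0],[0,0,0],[0,0,0]]'

```text
time_s: 22.8
position: [0.5896, 0.0619, 0.1517]
tool_rot: [[0.075, -0.104, 0.992], [-0.997, -0.01, 0.074], [0.002, -0.994, -0.105]]
ft_force: [1.4, -6.7, -4.5]
grip_width: 0.0841
gripper_force: 3.7
```

```bash
python3 - <<'E'
from h import *; from kin import *
np.set_printoptions(precision=4,suppress=True)
s=observe(); T=camT("wrist",s); im,d=cams.get_image("wrist")
print("tcp local",RT.T@(s["position"]-O),s["ft_force"],s["grip_width"])
L=lambda uv:(pts("wrist",d,uv,T=T)-O)@RT
for row in (200,):
    cols=np.arange(80,200,8); q=L(np.c_[cols,np.full(len(cols),row)])
    print(row,np.c_[cols,q*1e3].round().astype(int).tolist())
for l,pt in (([-.11,.05,.25],6),([-.10,.05,.26],6),([-.09,.05,.27],6),([-.09,.05,.25],0),([-.09,.05,.26],-10),([-.21,.03,.26],6),([-.19,.03,.26],6)):
    q,e=ik(w(l),pose(pt,flip=-1),s["q"]); print(l,pt,q.round(1),round(e,2))
E
```

```text
tcp local [-0.1149  0.0616  0.1517] [ 1.438  -6.6905 -4.475 ] 0.08408581394114514
200 [[80, -137, 12, 221], [88, -138, 12, 218], [96, -142, 12, 215], [104, -141, 12, 213], [112, -139, 12, 211], [120, -91, 22, 227], [128, -88, 22, 225], [136, -85, 23, 223], [144, -78, 24, 222], [152, -76, 25, 219], [160, -71, 26, 218], [168, -66, 27, 215], [176, -61, 28, 213], [184, -59, 28, 210], [192, -54, 29, 207]]
[-0.11, 0.05, 0.25] 6 [-14.7  22.7 122.6 156.1  51.5  13.4] 0.0
[-0.1, 0.05, 0.26] 6 [-14.1  21.8 120.4 155.7  48.5  14.7] 0.0
[-0.09, 0.05, 0.27] 6 [-13.6  21.  118.2 155.3  45.7  15.9] 0.0
[-0.09, 0.05, 0.25] 0 [-13.7  27.7 121.4 159.7  60.7  10.3] 0.0
[-0.09, 0.05, 0.26] -10 [-13.6  33.4 122.4 162.3  76.9   7.3] 0.0
[-0.21, 0.03, 0.26] 6 [-27.8  15.4 137.2 143.4  61.2  16. ] 0.0
[-0.19, 0.03, 0.26] 6 [-25.2  16.5 134.1 145.6  58.8  16.2] 0.0
```

move_arm --jaw '[8.4,8.4,8.4,8.4,8.4,8.4,8.4,8.4,8.4,8.4,8.4,8.4]' --dp '[[0.1,0,0],[0.1,0,0],[0.1,-0.3,0.03],[0,-0.5,0.03],[0,-0.5,0.04],[0,-0.5,0.04],[0,-0.5,0.04],[0,-0.5,0.04],[0,-0.5,0.04],[0,-0.5,0.04],[0,-0.5,0.04],[0,-0.5,0.04]]' --turn '[[0,0,0],[0,0,0],[0,0,0],[0,0,0],[0,0,0],[0,0,0],[0,0,0],[0,0,0],[0,0,0],[0,0,0],[0,0,0],[0,0,0]]'

```text
time_s: 23.85
position: [0.5985, 0.0604, 0.2005]
tool_rot: [[0.077, -0.102, 0.992], [-0.997, -0.01, 0.076], [0.002, -0.995, -0.102]]
ft_force: [-0.3, 0.6, -3.5]
grip_width: 0.084
gripper_force: 1.5
```

```bash
python3 - <<'E'
from h import *; from kin import *
np.set_printoptions(precision=4,suppress=True)
s=observe(); T=camT("wrist",s); im,d=cams.get_image("wrist"); save("w6",im)
print("tcp local",RT.T@(s["position"]-O),s["ft_force"],s["grip_width"])
L=lambda uv:(pts("wrist",d,uv,T=T)-O)@RT
for row in (200,):
    cols=np.arange(60,200,8); q=L(np.c_[cols,np.full(len(cols),row)])
    print(row,np.c_[cols,q*1e3].round().astype(int).tolist())
E
```

```text
tcp local [-0.1061  0.0595  0.2005] [-0.2675  0.5801 -3.4906] 0.08401114634358543
200 [[60, 1630, 350, 1155], [68, -100, 16, 286], [76, -104, 15, 282], [84, -106, 15, 278], [92, -109, 14, 275], [100, -110, 14, 272], [108, -112, 14, 268], [116, -117, 13, 264], [124, -120, 12, 261], [132, -122, 12, 258], [140, -121, 12, 256], [148, -74, 21, 268], [156, -71, 22, 266], [164, -69, 23, 263], [172, -66, 23, 261], [180, -62, 24, 258], [188, -58, 25, 255], [196, -54, 26, 253]]
```

View pics/w6.png

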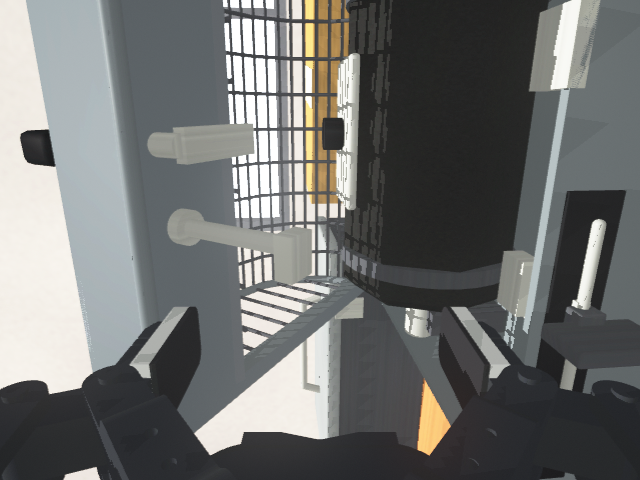

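The wrist view shows the hem at z ≈ 0.256 on the upper finger and the tab let go at (595,340). The y force is gone, which fits the tab having sprung back. I keep raising and moving in.

move_arm --jaw '[8.4,8.4,8.4,8.4,8.4,8.4,8.4]' --dp '[[-0.1,-0.47,0.36],[-0.1,-0.47,0.36],[-0.1,-0.47,0.36],[-0.1,-0.47,0.36],[-0.1,-0.47,0.36],[0,-0.47,0.36],[0,0,0]]' --turn '[[0,0,0],[0,0,0],[0,0,0],[0,0,0],[0,0,0],[0,0,0],[0,0,0]]'

```text
time_s: 24.48
position: [0.6234, 0.0672, 0.2271]
tool_rot: [[0.077, -0.099, 0.992], [-0.997, -0.01, 0.076], [0.003, -0.995, -0.1]]
ft_force: [0.1, 0.9, -0.2]
grip_width: 0.0836
gripper_force: 0.0
```

move_arm --jaw '[8.4,8.4,8.4,8.4,8.4,8.4]' --dp '[[0,-0.47,0.36],[0,-0.47,0.36],[0,-0.47,0.36],[0,-0.47,0.36],[0,-0.2,0.1],[0,0,0]]' --turn '[[0,0,0],[0,0,0],[0,0,0],[0,0,0],[0,0,0],[0,0,0]]'

```text
time_s: 24.98
position: [0.6403, 0.0683, 0.2454]
tool_rot: [[0.076, -0.101, 0.992], [-0.997, -0.01, 0.076], [0.002, -0.995, -0.101]]
ft_force: [-0.3, -0.3, -1.1]
grip_width: 0.084
gripper_force: 0.4
```

```bash
python3 - <<'E'
from h import *; from kin import *
np.set_printoptions(precision=4,suppress=True)
s=observe(); T=camT("wrist",s); im,d=cams.get_image("wrist")
print("tcp local",RT.T@(s["position"]-O),s["ft_force"],s["grip_width"])
L=lambda uv:(pts("wrist",d,uv,T=T)-O)@RT
for row in (150,200):
    cols=np.arange(60,220,8); q=L(np.c_[cols,np.full(len(cols),row)])
    print(row,np.c_[cols,q*1e3].round().astype(int).tolist())
E
```

```text
tcp local [-0.0638  0.0646  0.2454] [-0.2986 -0.2597 -1.1355] 0.083950582467402
150 [[60, -59, 4, 330], [68, -66, 3, 325], [76, -71, 3, 320], [84, -77, 3, 315], [92, -81, 2, 311], [100, -88, 2, 307], [108, -87, 2, 305], [116, -86, 2, 303], [124, -47, 5, 314], [132, -45, 5, 312], [140, -43, 5, 310], [148, -41, 6, 308], [156, -40, 6, 305], [164, -37, 6, 303], [172, -34, 6, 301], [180, -33, 6, 298], [188, -44, 5, 293], [196, -46, 5, 289], [204, -44, 5, 287], [212, -42, 6, 284]]
200 [[60, 1624, 345, 1177], [68, -60, 20, 330], [76, -66, 19, 325], [84, -71, 18, 320], [92, -76, 17, 315], [100, -82, 16, 311], [108, -88, 15, 306], [116, -86, 16, 305], [124, -85, 16, 303], [132, -48, 23, 314], [140, -45, 24, 312], [148, -43, 24, 310], [156, -41, 25, 307], [164, -38, 25, 305], [172, -37, 26, 302], [180, -33, 26, 300], [188, -31, 27, 297], [196, -29, 27, 294], [204, -27, 28, 291], [212, -24, 28, 288]]
```

move_arm --jaw '[8.4,8.4,8.4,8.4,8.4,8.4,8.4,8.4,8.4,8.4,8.4]' --dp '[[0,0.4,0],[0,0.5,0],[0,0.2,-0.8],[0,0.2,-1.3],[0,0.2,-1.3],[0,0.2,-1.3],[0,0.2,-1.3],[0,0.2,-1.3],[0,0.1,-1.3],[0,0,0],[0,0,0]]' --turn '[[0,0,0],[0,0,0],[0,0,0],[0,0,0],[0,0,0],[0,0,0],[0,0,0],[0,0,0],[0,0,0],[0,0,0],[0,0,0]]'

```text
time_s: 25.95
position: [0.5522, 0.0614, 0.2316]
tool_rot: [[0.075, -0.102, 0.992], [-0.997, -0.009, 0.075], [0.001, -0.995, -0.103]]
ft_force: [1.0, 0.2, -0.2]
grip_width: 0.084
gripper_force: 0.0
```

```bash
python3 - <<'E'
from h import *; from kin import *
np.set_printoptions(precision=4,suppress=True)
s=observe(); T=camT("wrist",s); im,d=cams.get_image("wrist"); save("w7",im)
print("tcp local",RT.T@(s["position"]-O),s["ft_force"],s["grip_width"],s["time_s"])
L=lambda uv:(pts("wrist",d,uv,T=T)-O)@RT
cols=np.arange(60,260,8); q=L(np.c_[cols,np.full(len(cols),150)])
print(np.c_[cols,q*1e3].round().astype(int).tolist())
im,d=cams.get_image("scene"); save("s7",im[120:360,200:520].repeat(2,0).repeat(2,1))
E
```

```text
tcp local [-0.1522  0.0637  0.2316] [ 0.9718  0.2468 -0.1751] 0.08400398675437908 25.95
[[60, 1606, 140, 1159], [68, 1606, 141, 1127], [76, 1610, 141, 1097], [84, 1595, 140, 1057], [92, 1589, 140, 1023], [100, 1592, 140, 991], [108, 1591, 140, 958], [116, -59, 10, 331], [124, -67, 10, 324], [132, -73, 9, 318], [140, -79, 9, 312], [148, -87, 8, 306], [156, -85, 8, 303], [164, -45, 11, 310], [172, -39, 12, 307], [180, -38, 12, 302], [188, -35, 12, 298], [196, -30, 13, 295], [204, -26, 13, 291], [212, -21, 13, 286], [220, -19, 14, 282], [228, -15, 14, 277], [236, -12, 14, 272], [244, 13, 16, 269], [252, 1590, 144, 351]]
```

View pics/s7.png

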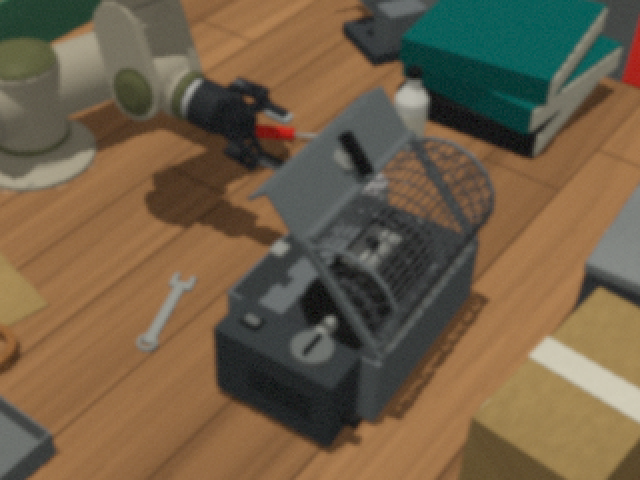

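View pics/w7.png

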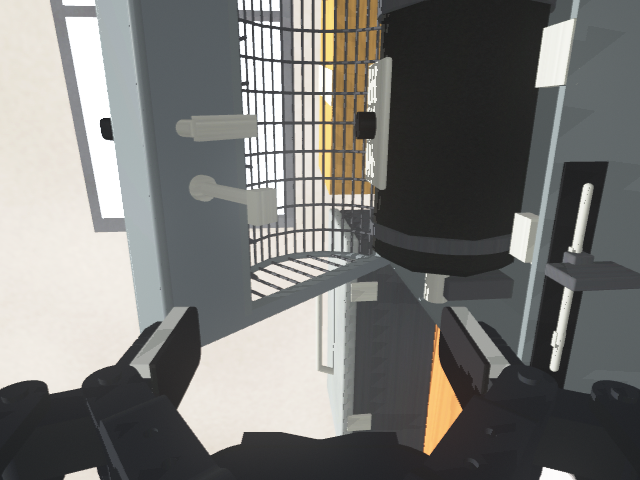

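The scene view shows the guard standing open around (340,160) with the gripper clear of it. In the wrist view the tab has sprung back, at (585,275). The hem is at about 303 mm. I'm handing the job in.

```bash
python3 -c "
from rig import ticket
print(ticket.close_job())"
```

```text
the job is handed in; nothing more can be done
None
```

The guard now stands open by itself, with its lower edge measured at about 303 mm. The safety catch looks sprung back, the hand is clear, and I have handed the job in; no verdict came back.

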